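Crank down a work stand's jack leg onto its pad and lock it

ROBOT

A 6-joint arm with a two-finger parallel gripper is mounted at the origin on the work surface. World frame = base frame: x ahead of the robot, y to its left, z up, the work surface at z = 0. Lengths are in mm, angles in degrees, forces in N, time in s.
With the tool pointing down it reaches from about 300 to 850 mm from the base axis. Payload 4.2 kg.
Tool frame: the origin (TCP) lies midway between the tips of the shut fingers; the grasp point (between the pads) lies 19 mm behind it; y points along the fingers, z is the direction in which the jaws open and shut, and the axes are right-handed (so a half turn about y gives the same grasp; the last joint's range is limited). The gripper opens to 91 mm and grips with 3 to 60 N. Pads are 32 mm wide; open, the fingers measure 118 mm over their backs; the gripper's body (76 mm by 178 mm) begins 60 mm behind the grasp point.
Start: joints at [-74.37, 18.312, 89.639, -0, 72.044, -1.146], TCP at [165.968, -550.543, 213.976] pointing down, gripper open.
Joint ranges: [-177.97, 177.97], [-48.28, 115.42], [12.27, 149.76], [-77.06, 257.06], [2.81, 150.46], [-146.56, 146.56]. Speed limits (degrees/s): [147.25, 147.25, 180, 180, 180, 180].

INTERFACE

Orientations are given as [roll, pitch, yaw] about the fixed x, y, z axes, in that order (R = Rz(yaw) Ry(pitch) Rx(roll)).
In Python, from workcell import env gives the robot as it stands.
- The arm moves only by the shell command python3 -m handwheel 'ROWS' [FORCE]. ROWS is JSON, a list of rows, each a list of 3 entries, a list of its own where there are three numbers: the opening, from 0 (shut) to 1 (fully open), then the shift along the tool's x, y, z in mm, then the turn, a rotation vector about the tool's x, y, z in degrees. A call has exactly 10 rows; each row shifts and turns the commanded pose from where the row before left it, along the tool's axes as they then stand; what a row does not reach is not made up. A row lasts 1/12 s, in which the tool goes at most 41.7 mm and 7.16 degrees, less where a joint would pass 70% of its speed; a pose out of reach is approached as far as the arm can. A call is refused whole if a number of a shift passes 41.7 or a number of a turn 7.16, either way. A call with a gripper value outside its range is refused whole. The fingers move at their own pace and stop on an object; FORCE is the grip in N (left out, the last holds). Time passes only in rows, so rows that do not move let the fingers close, or fill a call up. It gives the time, the measured TCP pose, the force and the opening at its end, in the units of the state.
- env.state(): the state, without advancing time (a new reading comes with each control period).
- env.grab_frame(name): name is "scene" or "top"; returns the picture (400x640x3 uint8, red, green, blue); there is no depth.
- env.camera_info(name): a dict with "fx", "fy", "cx", "cy" (pixels), "camera_from_world" (4x4, takes a point from world to camera coordinates). Camera axes: x right, y down, z forward; pixel columns grow to the right and rows downward; lengths in mm; the calibration is good to about 2 mm. A picture is of the moment at which its call begins. camera_info takes no time and is no camera call.
- env.job_done(): hands the job in, once; it reports no verdict.
Trained networks look in the newest picture that a camera, given by its name, has taken for a name from the list of things; names that differ only in an ending like _2 or _b are one class to them, and where a whole thing is asked for, a point or a joint stands for the part that bears it (a point fixed in the world has none). Each returns a list of dicts, best first, with "p" (0 to 1); they miss things now and then, are a little off and sometimes report something else, mostly with a low value. They report only what shows in the picture. A call takes as long as a camera call. They do not tell look-alikes from the thing itself.
- env.masks_of(camera, label): "region" (400x640 bool, what is visible of it) and "location" ([column, row] in pixels, amid what is visible of it).
The state is a dict: "time_s": time; "qpos": joint angles; "qvel": joint speeds; "effort": joint torques, N m; "ee_pos": TCP position; "ee_rot": TCP orientation; "force": force on the tool from outside, world axes, zero at the start; "torque": the same for the moment, N m; "gripper_width": finger opening in mm.
Only numpy, scipy, OpenCV 4.12 (cv2) and the standard library are available. Lean on these libraries where they do the work, as an engineer would, in place of code of your own. Each camera call takes 0.05 s, during which the arm holds its last target.

TASK

Steady the green roller stand: lift the wooden bearing pad by its dark grip rib and set it flat under the raised jack foot, with the foot centred over the pad's orange ring, and let go. Then turn the red crank handle clockwise until the foot comes down on the pad and the crank clearly stiffens, the foot's rubber mount squeezed by some millimetres but not squashed flat. Last, push the yellow-tipped lock lever all the way down and leave everything, without disturbing the glue bottle, the mallet or the sanding block.

Things in the scene. Friction and masses are not known exactly. Their poses are not given: they have to be found in the camera images.
- stand: Green work stand, fixed. Origin on the bench right below the jack leg's vertical axis; x points away from the crank side, y to the side where the pad goes in, z up (yaw within 0.2). 44 mm square column, lower end 115 mm above the bench, top 314 mm. Rear legs 16 mm thick from (20, +-20, 280) to feet at (165, +-120, 0) mm. Clamp shaft sticks out to y = -130, z = 160: so the pad goes in from +y.
- roller (a point): Centre of the steel work roller on top of the stand, diameter 30 mm, 92 mm long with its forks, along the stand's y, at (-60, 0, 355) mm in the stand's frame, above the crank: a tool held upright on the crank handle runs into it on the far half of the turn; a tool leaning with the crank axis passes.
- crank_centre (a point): Point on the crank axis level with the handle's middle, at (-135, 0, 211) mm in the stand's frame; the handle's middle circles round it at radius 55 mm. The crank axis leans 0.70 rad (40 degrees) from vertical towards the robot: along (-0.644, 0, 0.765) in the stand's frame.
- handle_mid (a point): Middle of the red crank handle: a round sleeve 62 mm long, diameter 24 to 27 mm, parallel to the crank axis, spinning freely on its pin, so a gripper holding it need not turn. The flat steel crank arm's top face is 36 mm below this point along the sleeve, the free end 30 mm above.
- crank (a joint): Crank angle q, rad, growing clockwise seen from above the handle. Handle's middle = crank_centre + 55 mm (-cos q u + sin q y), stand frame, u = (0.765, 0, 0.644). Starts 2.5 to 7, stops at 18.7; each rad lowers the foot 4 mm (25 mm a turn). Idle load at the handle about 6 N, about 12 N with the foot squeezed 5 mm. Stays where left.
- foot_under (a point): Centre of the underside of the jack foot: a black rubber disc, diameter 50 mm, 14 mm thick, orange collar, on a steel ram 32 mm thick on the stand's axis. 47 to 65 mm above the bench at the start; moves only up and down.
- foot (a joint): Squeeze of the foot's sprung rubber mount in m: 0 hanging free, grows as the foot presses on the pad (18 N per mm); 0.002 to 0.007 is well set, 0.009 and more is squashed flat (stop at 0.011).
- pad_spot (a point): Centre of the orange ring on the pad's upper face, 20 mm above the underside. The pad: a light wooden plate 80 (x) x 90 x 20 mm centred on this point, with a tail 56 mm wide reaching 160 mm along +x. Axes: x towards the grip rib, z up. Loose, about 350 g (varies by a third).
- pad_grip (a point): Middle of the pad's dark grip rib, 131 mm from the ring's centre along the pad's x, 40 mm above the underside. Rib 26 mm wide (pad's y), 56 mm long (pad's x), rising 40 mm above the plate (top 60 mm above the underside). With the pad under the foot the rib points to the stand's +y.
- lever_ball (a point): Centre of the yellow ball, diameter 26 mm, on the end of the steel lock lever. The lever pivots at (0, -130, 160) mm in the stand's frame, about the stand's y axis; the ball is 85 mm from the pivot.
- lock_lever (a joint): Lock lever angle, rad: at 0 it points 60 degrees above level towards the stand's -x; grows as the ball is pushed down, to its stop at 1.05: level, locked. Starts 0 to 0.2. Stays where it is left; about 3 N at the ball moves it.
- glue: White glue bottle, bystander, 60 mm thick, 165 mm tall, origin under its centre.
- mallet: Wooden mallet lying flat, bystander. Handle along its x from -130 mm, head 65 x 120 x 60 mm centred at x = 95 mm; origin on the bench.
- sanding_block: Cork sanding block, bystander, 110 x 65 x 35 mm, origin under its centre.
There are look-alikes about, which are no part of the job. Leave any blue or pink look-alike of the part that bears pad_spot alone.

How it is judged:
By the outcome, as a careful person would: the job done as asked, in the order asked, and still so for the second after the job is handed in, with the robot touching nothing.
It also fails if it takes over 72 s, if anything falls off the work surface, if the arm or the gripper's body presses on something with over 40 N, if the wrist force passes 120 N, or if a joint passes its speed limit or range.

## Working session

There is one attempt and no reset: what is moved stays moved. The work goes in short steps, Python scripts to look and compute and a shell command to move; the robot and the scene stay as the last step left them, time stands still between calls to the robot, and variables do not carry over. Pictures are saved under pics/ and viewed, and the job is handed in when it is done.

```bash
mkdir -p pics; ls; python3 - <<'E'
from workcell import env
import cv2,numpy as np
s=env.state();print(s)
for n in ("scene","top"):
    im=env.grab_frame(n);cv2.imwrite(f"pics/{n}0.png",im[:,:,::-1])
    print(n,env.camera_info(n))
E
```

```text
pics
{'time_s': 0.0, 'qpos': array([-7.43710538e+01,  1.83499201e+01,  8.97096026e+01, -1.49965413e-03,
        7.20422253e+01, -1.14551157e+00]), 'qvel': array([-0.0424422 ,  0.09675686,  0.03894334,  0.01966433,  0.04008265,
       -0.01332114]), 'effort': array([ 8.98221006e-04, -4.12456620e+01, -2.31969059e+01,  7.28236581e-02,
        4.56775795e-02, -1.57011682e-04]), 'ee_pos': array([ 165.80259919, -550.02657033,  213.11587027]), 'ee_rot': array([-9.01017562e+01,  6.08617828e-04, -1.63225079e+02]), 'force': array([-0.28596137, -0.21334398, -0.58499158]), 'torque': array([ 0.0577449 , -0.02485198, -0.01832571]), 'gripper_width': 91.07572039691678}
scene {'fx': 468.84169155391237, 'fy': 468.84169155391237, 'cx': 316.1715124825705, 'cy': 197.0236916725738, 'camera_from_world': array([[-7.98619895e-01,  6.01807129e-01,  5.86881609e-03,
         3.69805006e+02],
       [ 4.49932898e-01,  6.03496961e-01, -6.58294619e-01,
        -6.52663254e+01],
       [-3.99708208e-01, -5.23086606e-01, -7.52737505e-01,
         1.89359861e+03],
       [ 0.00000000e+00,  0.00000000e+00,  0.00000000e+00,
         1.00000000e+00]])}
top {'fx': 495.2181244921226, 'fy': 495.2181244921226, 'cx': 332.679708705357, 'cy': 205.42390774680047, 'camera_from_world': array([[-2.95760166e-02, -9.99506806e-01, -1.05548129e-02,
         1.77530506e+01],
       [-9.94980546e-01,  3.04487011e-02, -9.53236081e-02,
         4.88136909e+02],
       [ 9.55979754e-02,  7.68254089e-03, -9.95390379e-01,
         2.04467057e+03],
       [ 0.00000000e+00,  0.00000000e+00,  0.00000000e+00,
         1.00000000e+00]])}
```

View pics/scene0.png

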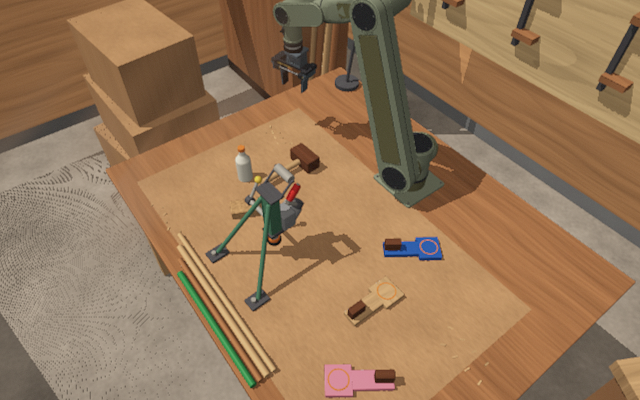

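View pics/top0.png

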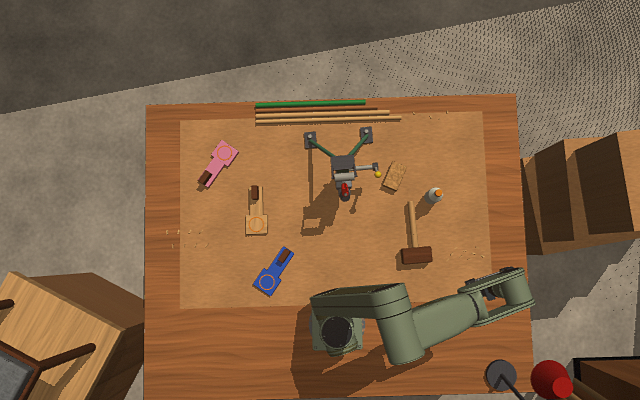

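The scene picture shows the stand at about (270,210), the wooden pad with its ring at (386,291) and rib at (355,311), and blue and pink look-alikes. The top picture shows the stand at (344,165), the pad's ring at (256,225) and its rib at (255,192).

```bash
cat > h.py <<'E'
import numpy as np,cv2
from scipy.optimize import least_squares
from scipy.spatial.transform import Rotation as R
from workcell import env
def proj(n,p):
    c=env.camera_info(n);T=np.array(c["camera_from_world"]);q=T[:3,:3]@np.asarray(p,float)+T[:3,3]
    return np.array([c["fx"]*q[0]/q[2]+c["cx"],c["fy"]*q[1]/q[2]+c["cy"]])
def ray(n,px):
    c=env.camera_info(n);T=np.array(c["camera_from_world"]);Rm=T[:3,:3];o=-Rm.T@T[:3,3]
    d=Rm.T@np.array([(px[0]-c["cx"])/c["fx"],(px[1]-c["cy"])/c["fy"],1]);return o,d/np.linalg.norm(d)
def tri(a,b):
    o1,d1=ray("scene",a);o2,d2=ray("top",b)
    A=np.stack([d1,-d2],1);t=np.linalg.lstsq(A,o2-o1,rcond=None)[0]
    p,q=o1+t[0]*d1,o2+t[1]*d2;return (p+q)/2,np.linalg.norm(p-q)
def onz(n,px,z):
    o,d=ray(n,px);return o+d*(z-o[2])/d[2]
def Rt(e): return R.from_euler('xyz',e,degrees=True).as_matrix()
E
python3 - <<'E'
from h import *
for n in("scene","top"):
    env.grab_frame(n)
    for l in["stand","pad_spot","pad_grip","handle_mid","foot_under","lever_ball","roller","glue","mallet","sanding_block"]:
        try:
            for d in env.masks_of(n,l)[:4]:print(n,l,round(d["p"],2),np.round(d["location"],1),d["region"].sum())
        except Exception as e:print(n,l,e)
print(env.state()["time_s"])
E
python3 - <<'E'
import cv2
a=cv2.imread('pics/top0.png')[100:280,190:450]
cv2.imwrite('pics/topc.png',cv2.resize(a,None,fx=3,fy=3,interpolation=2))
a=cv2.imread('pics/scene0.png')[130:330,190:440]
cv2.imwrite('pics/scenec.png',cv2.resize(a,None,fx=3,fy=3,interpolation=2)[:600])
E
```

```text
scene stand 0.96 [269.  215.3] 3674
scene pad_spot 0.76 [415.5 248.3] 1067
scene pad_spot 0.74 [373.8 302.6] 1323
scene pad_spot 0.62 [353.2 380.3] 1802
scene pad_grip 0.82 [352.6 384.3] 1933
scene pad_grip 0.67 [416.  244.9] 1049
scene pad_grip 0.62 [375.8 301.5] 1267
scene handle_mid 0.72 [293.4 190.7] 156
scene handle_mid 0.34 [374.  302.5] 1355
scene foot_under 0.43 [273.9 239.4] 88
scene lever_ball 0.69 [254.5 193.5] 177
scene lever_ball 0.21 [272.4 241. ] 55
scene roller 0.7 [268.6 212.8] 3710
scene glue 0.75 [241.6 164.3] 454
scene mallet 0.96 [300.7 160.1] 652
scene mallet 0.29 [242.4 168.5] 446
scene sanding_block 0.54 [240.5 209.6] 283
top stand 0.7 [344.7 169.8] 1473
top pad_spot 0.79 [272.9 269.2] 809
top pad_spot 0.75 [252.5 216.8] 817
top pad_spot 0.61 [217.  161.9] 772
top pad_grip 0.82 [255.4 214.8] 830
top pad_grip 0.73 [274.4 274.7] 870
top pad_grip 0.61 [216.5 163.2] 847
top handle_mid 0.56 [345.2 187.5] 103
top handle_mid 0.49 [255.7 212.3] 844
top roller 0.63 [345.1 163.9] 1512
top roller 0.45 [437.1 194.4] 213
top glue 0.76 [435.6 195. ] 214
top mallet 0.6 [414.  246.8] 798
top sanding_block 0.63 [393.  178.2] 419
1.2
```

View pics/topc.png

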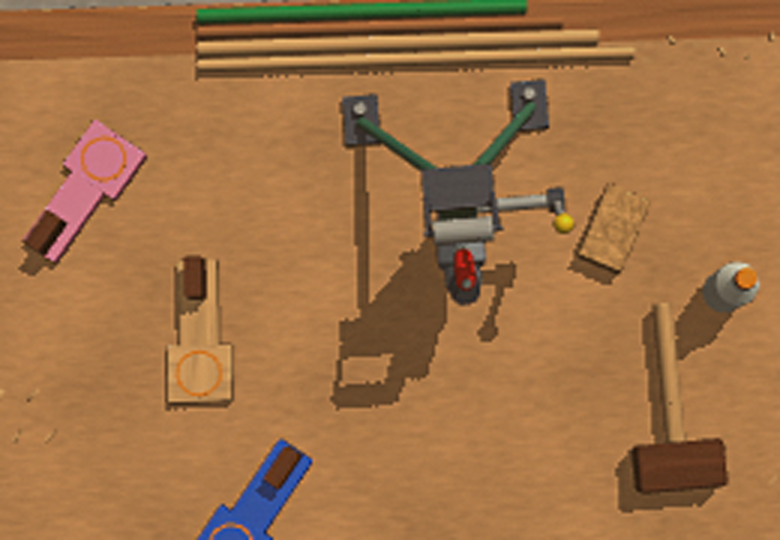

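View pics/scenec.png

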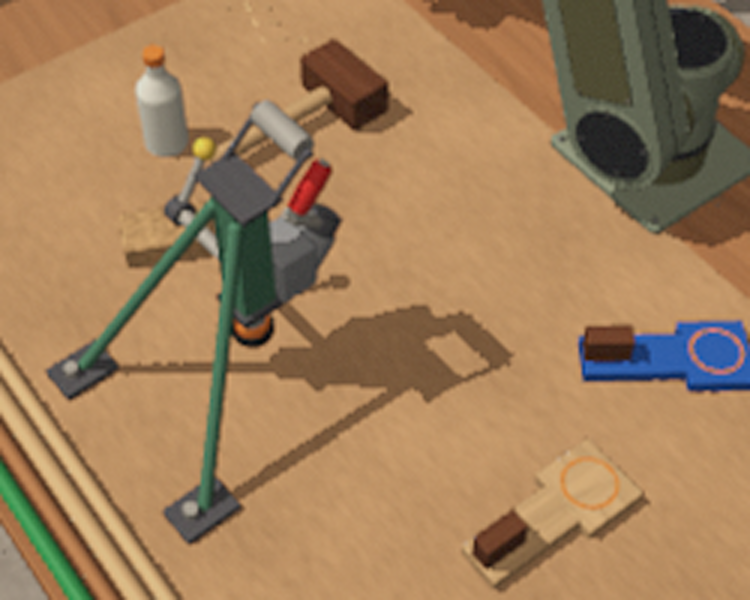

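```bash
python3 - <<'E'
from h import *
f=lambda p:(p[0]/3+190,p[1]/3+100)
g=lambda p:(p[0]/3+190,p[1]/3+130)
print("ring",tri(g((590,484)),f((198.5,373))), onz("scene",g((590,484)),20),onz("top",f((198.5,373)),20))
print("ball",tri(g((204,148)),f((564,222))))
print("roller",tri(g((283,127)),f((462,228))))
print("handle end",tri(g((320,167)),f((463,283))))
obs=[("top",f((360,108)),(165,120,8)),("top",f((529,93)),(165,-120,8)),("scene",g((191,508)),(165,120,8)),("scene",g((80,368)),(165,-120,8)),
("top",f((462,228)),(-60,0,355)),("scene",g((283,127)),(-60,0,355))]
def res(v,full=False):
    c,s=np.cos(v[2]),np.sin(v[2]);o=[]
    for n,px,p in obs:
        w=(v[0]+c*p[0]-s*p[1],v[1]+s*p[0]+c*p[1],p[2]);o.append(proj(n,w)-px)
    return np.ravel(o)
r=least_squares(res,[600,0,0]);print(r.x,np.round(r.fun.reshape(-1,2),1))
# pad fit
obs2=[("top",f((198.5,373)),(0,0,20)),("scene",g((590,484)),(0,0,20))]
# plate corners
for n,px,p in [("top",f((166,345)),(40,45,20)),("top",f((232,344)),(40,-45,20)),("top",f((169,402)),(-40,45,20)),("top",f((232,401)),(-40,-45,20)),
 ("scene",g((588,441)),(-40,-45,20)),("scene",g((645,494)),(-40,45,20)),("scene",g((538,477)),(40,-45,20)),
 ("scene",g((502,512)),(103,-13,60)),("scene",g((526,533)),(103,13,60)),("top",f((205,257)),(159,-13,60))]: obs2.append((n,px,p))
obs=obs2
r=least_squares(res,[400,170,0],loss='soft_l1');print(r.x,np.round(r.fun.reshape(-1,2),1))
E
```

```text
ring (array([419.11081851, 326.1740311 ,  14.49820819]), np.float64(1.5173281300869805)) [421.23517955 328.64074315  20.        ] [419.28272044 324.7131016   20.        ]
ball (array([ 581.44084642, -172.32688162,  230.93521121]), np.float64(2.3402126742078946))
roller (array([557.6308047 , -41.31370311, 358.24451065]), np.float64(3.378597234724647))
handle end (array([507.29761054, -44.66304819, 262.04218997]), np.float64(4.8950136303978855))
[ 6.22545531e+02 -3.79871810e+01  4.32059518e-02] [[ 0.5  1.9]
 [ 0.3  2.7]
 [ 0.8  0.5]
 [-1.1 -0.2]
 [-0.6 -0.9]
 [-1.7  1.5]]
[421.45019017 326.81660772  12.55208531] [[-0.5 -0.5]
 [-0.4 -0.4]
 [-0.4 -0.5]
 [-0.9 -0.6]
 [-1.5 -0.4]
 [-0.9 -0.4]
 [ 0.2 -1.8]
 [-0.4 -0.2]
 [-1.3 -1.5]
 [ 3.1 -2.1]
 [ 0.5 -3. ]
 [-1.2 -1. ]]
```

```bash
cat >> h.py <<'E'
def S(v,p):
    c,s=np.cos(v[2]),np.sin(v[2]);p=np.asarray(p,float)
    return np.array([v[0]+c*p[0]-s*p[1],v[1]+s*p[0]+c*p[1],p[2]])
AX=np.array([-.644,0,.765]);U=np.array([.765,0,.644]);CC=np.array([-135,0,211.])
def hmid(q): return CC+55*(-np.cos(q)*U+np.sin(q)*np.array([0,1,0]))
def circ(c,a,b,r,n=24):
    return [np.array(c)+r*(np.cos(t)*np.array(a)+np.sin(t)*np.array(b)) for t in np.linspace(0,2*np.pi,n)]
def overlay(im,n,v,q,lev,pad=None,k=4,off=(0,0),foot=None):
    im=cv2.resize(im,None,fx=k,fy=k,interpolation=cv2.INTER_CUBIC)
    def pl(pts,col):
        a=np.array([(proj(n,p)+.5-off)*k-.5 for p in pts]);cv2.polylines(im,[np.round(a*8).astype(np.int32)],False,col,1,cv2.LINE_AA,3)
    s=lambda L:[S(v,p) for p in L]
    for sx in(-22,22):
        for sy in(-22,22): pl(s([(sx,sy,115),(sx,sy,314)]),(255,255,0))
    for sy in(1,-1): pl(s([(20,20*sy,280),(165,120*sy,0)]),(255,0,255))
    for y in(-46,46): pl(s(circ((-60,y,355),(1,0,0),(0,0,1),15)),(255,0,0))
    pl(s([(0,0,115),(0,-130,160)]),(255,255,0)) if 0 else pl(s([(0,0,160),(0,-130,160)]),(255,255,0))
    a=np.pi/3-lev; pl(s(circ((-85*np.cos(a),-130,160+85*np.sin(a)),(1,0,0),(0,1,0),13)),(255,0,0))
    pl(s(circ((-85*np.cos(a),-130,160+85*np.sin(a)),(1,0,0),(0,0,1),13)),(255,0,0))
    h=hmid(q)
    for t in(-31,30): pl(s(circ(h+t*AX,U,(0,1,0),12.5)),(0,255,255))
    pl(s(circ(CC-36*AX,U,(0,1,0),5)),(0,255,0))
    f=75-4*q if foot is None else foot
    pl(s(circ((0,0,f),(1,0,0),(0,1,0),25)),(255,0,0)); pl(s(circ((0,0,f+14),(1,0,0),(0,1,0),25)),(255,0,0))
    if pad is not None:
        z=pad[3] if len(pad)>3 else 0
        P=lambda L:[S(pad,p)+[0,0,z] for p in L]
        pl(P([(40,45,20),(40,-45,20),(-40,-45,20),(-40,45,20),(40,45,20)]),(255,255,0))
        pl(P([(40,28,20),(160,28,20),(160,-28,20),(40,-28,20)]),(255,255,0))
        pl(P([(103,13,60),(159,13,60),(159,-13,60),(103,-13,60),(103,13,60)]),(0,255,255))
        pl(P(circ((0,0,20),(1,0,0),(0,1,0),25)),(255,0,0))
    return im
E
python3 - <<'E'
from h import *
v=[622.5,-38,.043];pad=[420,326,-.014]
for n,(x,y,w,h) in {"top":(230,110,180,140),"scene":(200,150,210,190)}.items():
    im=env.grab_frame(n)
    k=4 if n=="top" else 3
    o=overlay(np.ascontiguousarray(im[y:y+h,x:x+w]),n,v,3.1,.03,pad,k,np.array([x,y]))
    cv2.imwrite(f"pics/ov1{n}.png",o[:,:,::-1])
E
```

```text
(no output)
```

View pics/ov1top.png

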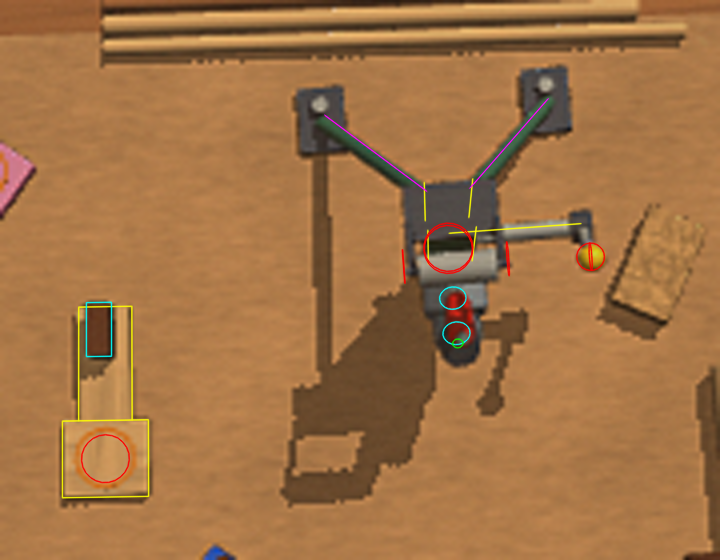

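View pics/ov1scene.png

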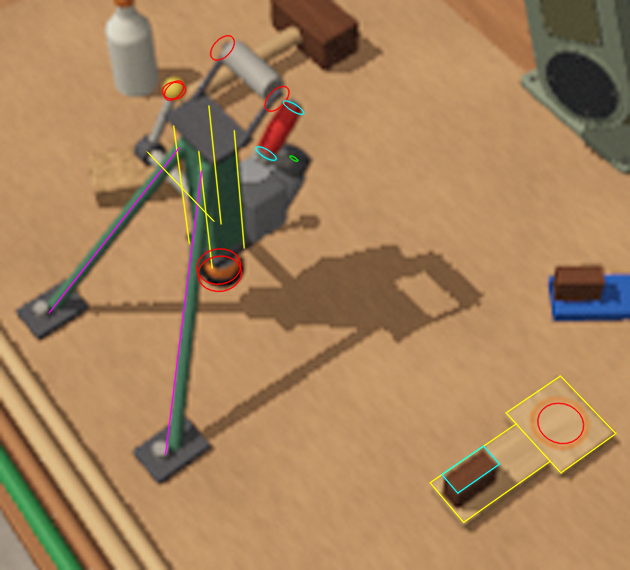

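```bash
python3 - <<'E'
from h import *
from scipy import ndimage as nd
O=[]
P={}
for n in("top","scene"):
    im=env.grab_frame(n);P[n]=im
    hsv=cv2.cvtColor(im,cv2.COLOR_RGB2HSV)
    st=[d for d in env.masks_of(n,"stand")][0]["region"];st=nd.binary_dilation(st,iterations=3)
    h,s,vv=[hsv[...,i].astype(int) for i in range(3)]
    gm=st&(h>55)&(h<95)&(s>70);rm=st&((h<5)|(h>172))&(s>150)&(vv>60);om=st&(h>5)&(h<14)&(s>190)&(vv>80);ym=(h>22)&(h<32)&(s>180)&(vv>100)
    for k,m in dict(g=gm,r=rm,o=om,y=ym).items():
        ys,xs=np.nonzero(m);print(n,k,len(xs),(xs.mean(),ys.mean(),xs.min(),xs.max(),ys.min(),ys.max()) if len(xs) else "")
        P[n,k]=np.stack([xs,ys],1).astype(float)
np.save("P.npy",{k:v for k,v in P.items()},allow_pickle=True)
# legs: pixels within
v0=np.array([622.5,-38,.043])
def legline(n,v,sy):
    return proj(n,S(v,(20,20*sy,280))),proj(n,S(v,(165,120*sy,0)))
def sd(p,a,b):
    d=(b-a)/np.linalg.norm(b-a);nn=np.array([-d[1],d[0]]);return (p-a)@nn,(p-a)@d/np.linalg.norm(b-a)
sel=[]
for n in("top","scene"):
    for sy in(1,-1):
        a,b=legline(n,v0,sy);d,t=sd(P[n,"g"],a,b)
        lo=.15 if n=="top" else .25
        k=(abs(d)<6)&(t>lo)&(t<.9);p=P[n,"g"][k];tt=t[k]
        # bin means
        for t0 in np.arange(lo,.9,.1):
            m=(tt>=t0)&(tt<t0+.1)
            if m.sum()>4: sel.append((n,sy,p[m].mean(0)))
yb={n:P[n,"y"] for n in("top","scene")}
def res(v):
    o=[]
    for n,sy,p in sel:
        a,b=legline(n,v,sy);o.append(sd(p,a,b)[0])
    return np.array(o)
r=least_squares(res,v0,loss='soft_l1');print(r.x);
for (n,sy,p),e in zip(sel,r.fun):print(n,sy,p.round(1),e.round(2))
for n in("top","scene"):
  rr=least_squares(lambda v:np.array([e for (m,_,_),e in zip(sel,res(v)) if m==n]),v0,loss='soft_l1');print(n,rr.x)
E
```

```text
top g 144 (np.float64(342.4166666666667), np.float64(145.75694444444446), np.int64(309), np.int64(367), np.int64(134), np.int64(155))
top r 66 (np.float64(344.43939393939394), np.float64(188.9090909090909), np.int64(341), np.int64(348), np.int64(183), np.int64(196))
top o 0 
top y 17 (np.float64(378.11764705882354), np.float64(173.64705882352942), np.int64(375), np.int64(380), np.int64(171), np.int64(176))
scene g 994 (np.float64(261.0321931589537), np.float64(230.74144869215291), np.int64(216), np.int64(280), np.int64(196), np.int64(299))
scene r 118 (np.float64(292.5593220338983), np.float64(192.38983050847457), np.int64(286), np.int64(299), np.int64(184), np.int64(201))
scene o 27 (np.float64(273.85185185185185), np.float64(239.62962962962962), np.int64(268), np.int64(279), np.int64(236), np.int64(242))
scene y 3 (np.float64(257.0), np.float64(180.0), np.int64(255), np.int64(260), np.int64(178), np.int64(181))
[ 6.17007666e+02 -4.21912046e+01  7.30569912e-02]
top 1 [330.5 154. ] 0.22
top 1 [328.  152.5] 0.02
top 1 [325.3 150.6] 0.1
top 1 [323.  148.7] 0.29
top 1 [320.3 146.9] 0.27
[... 1787 characters left out ...]
                  ^^^
    df = [f_eval - f0 for f_eval in f_evals]
                                    ^^^^^^^
    f = np.atleast_1d(self.fun(x, *self.args, **self.kwargs))
                      ~~~~~~~~^^^^^^^^^^^^^^^^^^^^^^^^^^^^^^
    return np.atleast_1d(self.fun(x))
                         ~~~~~~~~^^^
    return self.f(x, *self.args, **self.kwargs)
           ~~~~~~^^^^^^^^^^^^^^^^^^^^^^^^^^^^^^
  File "<stdin>", line 40, in <lambda>
  File "<stdin>", line 35, in res
  File "<stdin>", line 18, in legline
  File "h.py", line 6, in proj
    c=env.camera_info(n);T=np.array(c["camera_from_world"]);q=T[:3,:3]@np.asarray(p,float)+T[:3,3]
ValueError: time passes only in moves, steps and waits
```

```bash
sed -i 's/env.camera_info(n)/CI(n)/' h.py; sed -i '5i _c={}\ndef CI(n):\n    if n not in _c:_c[n]=env.camera_info(n)\n    return _c[n]' h.py
python3 - <<'E'
from h import *
P=np.load("P.npy",allow_pickle=True).item()
v=[617,-42.2,.073];pad=[420,326,-.01]
for n,(x,y,w,h) in {"top":(290,120,110,90),"scene":(210,150,110,150)}.items():
    im=P[n]
    k=6 if n=="top" else 4
    o=overlay(np.ascontiguousarray(im[y:y+h,x:x+w]),n,v,3.1,.05,pad,k,np.array([x,y]))
    cv2.imwrite(f"pics/ov2{n}.png",o[:,:,::-1])
E
```

```text
(no output)
```

View pics/ov2top.png

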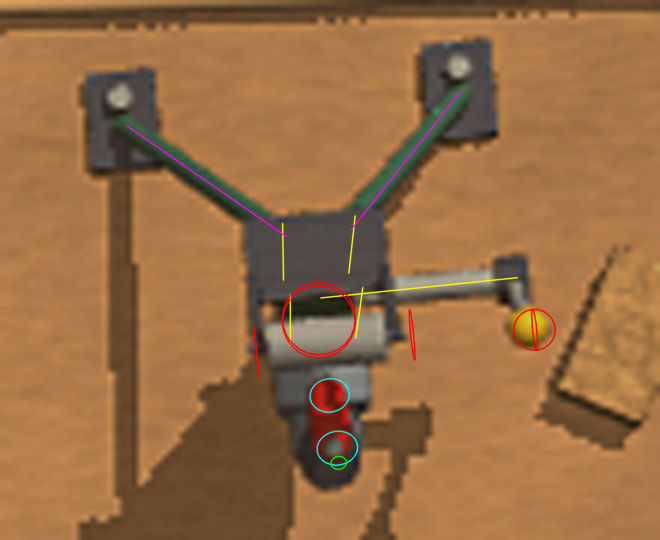

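View pics/ov2scene.png

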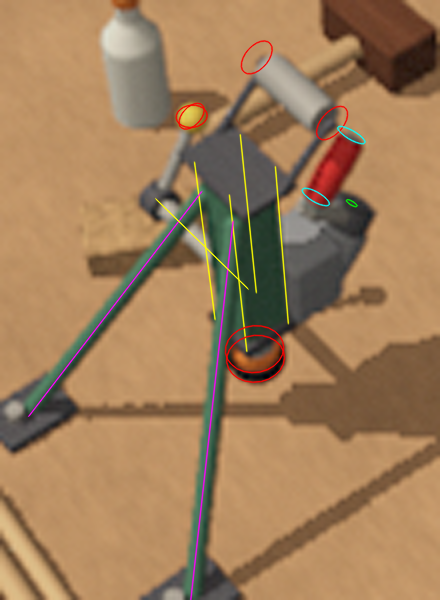

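```bash
python3 - <<'E'
from h import *
P=np.load("P.npy",allow_pickle=True).item()
v0=np.array([619,-40,.07])
def sd(p,a,b):
    d=(b-a)/np.linalg.norm(b-a);nn=np.array([-d[1],d[0]]);return (p-a)@nn,(p-a)@d/np.linalg.norm(b-a)
ll=lambda n,v,sy:(proj(n,S(v,(20,20*sy,280))),proj(n,S(v,(165,120*sy,0))))
sel={"top":[],"scene":[]}
for n in sel:
    for sy in(1,-1):
        a,b=ll(n,v0,sy);d,t=sd(P[n,"g"],a,b);lo=.2 if n=="top" else .35
        for t0 in np.arange(lo,.9,.1):
            m=(abs(d)<6)&(t>=t0)&(t<t0+.1)
            if m.sum()>4: sel[n].append((sy,P[n,"g"][m].mean(0)))
f=lambda p:np.array([p[0]/6+290-.42,p[1]/6+120-.42]); g=lambda p:np.array([p[0]/4+210-.375,p[1]/4+150-.375])
pts={"top":[(f((327,338)),(-60,0,355))],"scene":[(g((296,88)),(-60,0,355))]}
sh={"top":[f((400,289)),f((490,282))],"scene":[]}
ball={"top":f((533,327)),"scene":g((191,116))}
def res(v,n):
    o=[sd(p,*ll(n,v,sy))[0] for sy,p in sel[n]]
    for px,p in pts[n]:o+=list(2*(proj(n,S(v,p))-px))
    a,b=proj(n,S(v,(0,0,160))),proj(n,S(v,(0,-130,160)))
    o+=[sd(p,a,b)[0] for p in sh[n]]
    an=np.pi/3-v[3];o+=list(2*(proj(n,S(v,(-85*np.cos(an),-130,160+85*np.sin(an))))-ball[n]))
    q=v[4];cen=P[n,"r"].mean(0)
    o+=list(2*(proj(n,S(v,hmid(q)))-cen))
    return np.array(o)
x0=[619,-40,.07,.03,3.1]
for n in sel:
    r=least_squares(lambda v:res(v,n),x0,loss='soft_l1');print(n,r.x.round(3),r.fun.round(1))
r=least_squares(lambda v:np.r_[res(v,"top"),res(v,"scene")],x0,loss='soft_l1');print(r.x.round(3),r.fun.round(1))
# with pixel biases, pad as well
def bias(w):
    o=[]
    for n,i in(("top",5),("scene",7)):
        b=w[i:i+2];s0=dict(sel=sel)
        v=w[:5]
        # shift by biases
        e=[sd(p-b,*ll(n,v,sy))[0] for sy,p in sel[n]]
        for px,p in pts[n]:e+=list(2*(proj(n,S(v,p))+b-px))
        a,c=proj(n,S(v,(0,0,160))),proj(n,S(v,(0,-130,160)));e+=[sd(p-b,a,c)[0] for p in sh[n]]
        an=np.pi/3-v[3];e+=list(2*(proj(n,S(v,(-85*np.cos(an),-130,160+85*np.sin(an))))+b-ball[n]))
        e+=list(2*(proj(n,S(v,hmid(v[4])))+b-P[n,"r"].mean(0)))
        pr={"top":(256.2,224.3),"scene":(386.7,291.3)}[n]
        e+=list(3*(proj(n,(w[9],w[10],20))+b-pr)); e+=list(b/.6)
        o+=e
    return np.array(o)
r=least_squares(bias,x0+[0]*4+[420,326],loss='soft_l1');print("bias",r.x.round(3),r.cost);print(r.fun.round(1))
E
```

```text
top [ 6.18715e+02 -4.02590e+01  5.80000e-02  2.80000e-02  3.12000e+00] [-0.2 -0.4 -0.3 -0.  -0.3 -0.1 -0.3 -0.   0.1  0.3  0.4 -0.1  0.3  0.2
  0.6  0.5  0.2  0.4 -1.   0.   0.1  0.9]
scene [ 6.16996e+02 -4.21520e+01  7.50000e-02  5.10000e-02  3.07800e+00] [-0.4 -0.1 -0.1 -0.1 -0.1 -0.3  0.   0.   0.2  0.4  0.6  0.7 -1.3  0.6
 -0.  -0.1  1.2 -2.6]
[ 6.17939e+02 -4.08610e+01  6.60000e-02  3.30000e-02  3.09600e+00] [-0.  -0.1 -0.1  0.3 -0.   0.2  0.  -0.1 -0.   0.2  0.4 -0.1  0.3  0.3
  1.2  0.9  0.1  0.4 -0.5  0.1  0.1  1.4 -0.7 -0.4 -0.5 -0.5 -0.6 -0.8
  0.1  0.1  0.2  0.4  0.6  0.7 -1.1  1.6 -0.   0.5  1.1 -1.9]
bias [ 6.18385e+02 -4.00920e+01  6.60000e-02  3.40000e-02  3.09000e+00
  3.38000e-01  4.10000e-02  5.70000e-02 -7.30000e-02  4.20414e+02
  3.27560e+02] 8.143245887495446
[-0.1 -0.3 -0.2  0.1 -0.1  0.1 -0.1 -0.2 -0.1  0.2  0.3 -0.2  0.3  0.2
  1.5  0.8  0.2  0.5 -0.2 -0.1  0.2  1.3 -1.1 -0.5  0.6  0.1 -0.6 -0.3
 -0.4 -0.4 -0.5 -0.7  0.3  0.2  0.4  0.6  0.8  0.8 -1.   1.8  0.1  0.7
  1.4 -1.5 -0.  -1.2  0.1 -0.1]
```

```bash
python3 -m handwheel '[[1,[0,-20,0],[0,1.68,0]],[1,[0,-20,0],[0,1.68,0]],[1,[0,-20,0],[0,1.68,0]],[1,[0,-20,0],[0,1.68,0]],[1,[0,-20,0],[0,1.68,0]],[1,[0,-20,0],[0,1.68,0]],[1,[0,-20,0],[0,1.68,0]],[1,[0,-20,0],[0,1.68,0]],[1,[0,-20,0],[0,1.68,0]],[1,[0,-20,0],[0,1.68,0]]]' 60
python3 -m handwheel '[[1,[-13,0,-30],[0,0,0]],[1,[-13,0,-30],[0,0,0]],[1,[-13,0,-30],[0,0,0]],[1,[-13,0,-30],[0,0,0]],[1,[-13,0,-30],[0,0,0]],[1,[-13,0,-30],[0,0,0]],[1,[-13,0,-30],[0,0,0]],[1,[-13,0,-30],[0,0,0]],[1,[-13,0,-30],[0,0,0]],[1,[-13,0,-30],[0,0,0]]]'
```

```text
time_s: 2.33
ee_pos: [165.9, -550.3, 415.0]
ee_rot: [-90.0, 0.0, 179.9]
force: [0.4, -0.7, 0.7]
gripper_width: 91.2
time_s: 3.17
ee_pos: [296.2, -249.0, 414.1]
ee_rot: [-90.0, 0.0, 179.9]
force: [0.9, -0.5, -0.7]
gripper_width: 91.1
```

```bash
python3 -m handwheel '[[1,[-14,0,-32],[0,0,0]],[1,[-14,0,-32],[0,0,0]],[1,[-14,0,-32],[0,0,0]],[1,[-14,0,-32],[0,0,0]],[1,[-14,0,-32],[0,0,0]],[1,[-14,0,-32],[0,0,0]],[1,[-14,0,-32],[0,0,0]],[1,[-14,0,-32],[0,0,0]],[1,[-14,0,-32],[0,0,0]],[1,[-14,0,-32],[0,0,0]]]'
python3 -m handwheel '[[1,[-12,28,-25.5],[0,0,0]],[1,[-12,28,-25.5],[0,0,0]],[1,[-12,28,-25.5],[0,0,0]],[1,[-12,28,-25.5],[0,0,0]],[1,[-12,28,-25.5],[0,0,0]],[1,[-12,28,-25.5],[0,0,0]],[1,[-12,28,-25.5],[0,0,0]],[1,[-12,28,-25.5],[0,0,0]],[1,[-12,28,-25.5],[0,0,0]],[1,[-12,28,-25.5],[0,0,0]]]'
python3 - <<'E'
from h import *
for n in("top","scene"):
    im=env.grab_frame(n)
    x,y,w,h=dict(top=(200,150,130,120),scene=(300,200,160,140))[n]
    o=overlay(np.ascontiguousarray(im[y:y+h,x:x+w]),n,[618.3,-40.4,.066],3.09,.034,[420,326.8,-.01],4,np.array([x,y]))
    cv2.imwrite(f"pics/a{n}.png",o[:,:,::-1])
E
```

```text
time_s: 4.0
ee_pos: [436.4, 71.2, 414.1]
ee_rot: [-90.0, 0.0, -180.0]
force: [0.5, -0.6, 1.1]
gripper_width: 91.2
time_s: 4.83
ee_pos: [556.7, 325.6, 132.5]
ee_rot: [-90.0, 0.0, 180.0]
force: [-0.4, 0.2, 0.6]
gripper_width: 91.1
```

View pics/ascene.png

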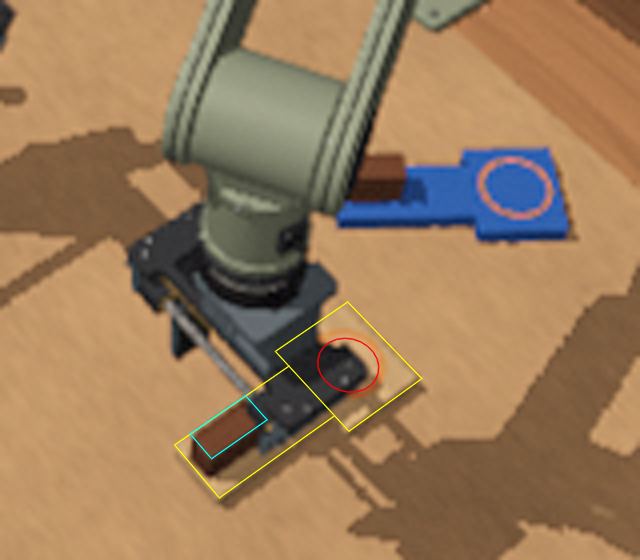

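View pics/atop.png

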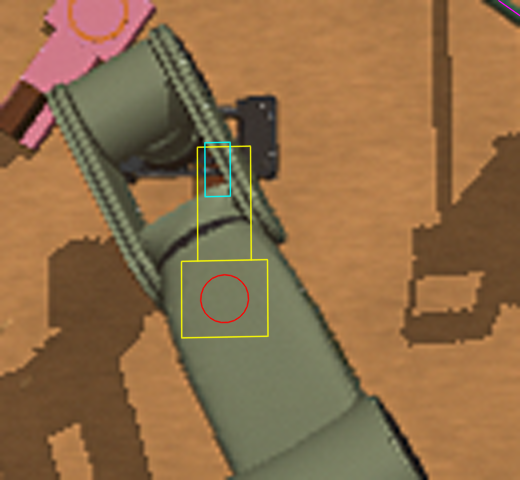

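```bash
python3 -m handwheel '[[1,[0,15,0],[0,0,0]],[1,[0,15,0],[0,0,0]],[1,[0,15,0],[0,0,0]],[1,[0,15,0],[0,0,0]],[1,[0,12,0],[0,0,0]],[1,[0,12,0],[0,0,0]],[1,[0,12,0],[0,0,0]],[1,[0,8,0],[0,0,0]],[1,[0,3,0],[0,0,0]],[1,[0,0,0],[0,0,0]]]'
python3 -m handwheel '[[0,[0,0,0],[0,0,0]],[0,[0,0,0],[0,0,0]],[0,[0,0,0],[0,0,0]],[0,[0,0,0],[0,0,0]],[0,[0,0,0],[0,0,0]],[0,[0,0,0],[0,0,0]],[0,[0,0,0],[0,0,0]],[0,[0,0,0],[0,0,0]],[0,[0,0,0],[0,0,0]],[0,[0,0,0],[0,0,0]]]' 60
```

```text
time_s: 5.77
ee_pos: [556.0, 324.0, 26.1]
ee_rot: [-90.0, -0.1, 180.0]
force: [0.7, -1.1, 0.4]
gripper_width: 91.1
time_s: 6.6
ee_pos: [556.3, 324.3, 26.9]
ee_rot: [-90.0, 0.0, 180.0]
force: [-0.0, -0.3, -0.1]
gripper_width: 27.7
```

```bash
python3 -m handwheel '[[0,[0,-4,0],[0,0,0]],[0,[0,-6,0],[0,0,0]],[0,[0,-8,0],[0,0,0]],[0,[0,-8,0],[0,0,0]],[0,[0,-8,0],[0,0,0]],[0,[0,-8,0],[0,0,0]],[0,[0,-8,0],[0,0,0]],[0,[0,-6,0],[0,0,0]],[0,[0,-4,0],[0,0,0]],[0,[0,0,0],[0,0,0]]]'
python3 - <<'E'
from h import *
print(env.state()["force"],env.state()["torque"],env.state()["ee_pos"])
for n in("scene",):
    im=env.grab_frame(n)
    x,y,w,h=dict(top=(200,150,130,120),scene=(300,200,160,140))[n]
    o=overlay(np.ascontiguousarray(im[y:y+h,x:x+w]),n,[618.3,-40.4,.066],3.09,.034,[420,326.8,-.01,60],4,np.array([x,y]))
    cv2.imwrite(f"pics/b{n}.png",o[:,:,::-1])
E
```

```text
time_s: 7.43
ee_pos: [556.9, 324.6, 88.2]
ee_rot: [-90.1, 0.1, 180.0]
force: [0.1, 0.1, -3.7]
gripper_width: 25.6
[ 0.05696249  0.0898345  -3.67718885] [ 0.00909877 -0.26503852  0.01581194] [556.90255643 324.57074281  88.22192487]
```

View pics/bscene.png

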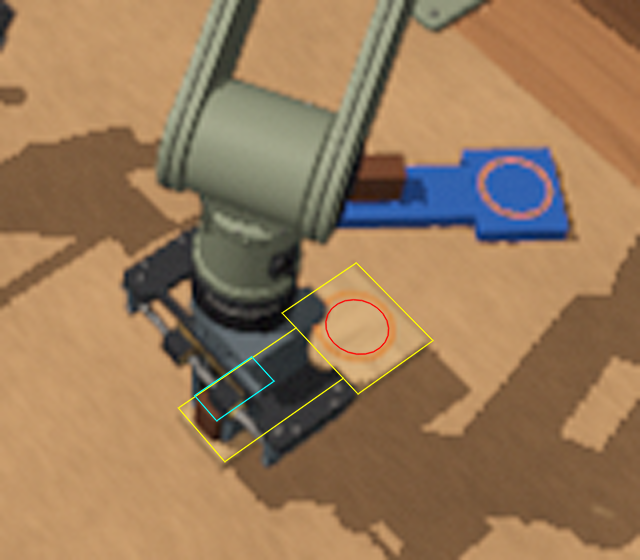

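```bash
python3 -m handwheel '[[0,[0,0,0],[0,-6.7,0]],[0,[0,0,0],[0,-6.7,0]],[0,[0,0,0],[0,-6.7,0]],[0,[0,0,0],[0,-6.7,0]],[0,[0,0,0],[0,-6.7,0]],[0,[0,0,0],[0,-6.7,0]],[0,[0,0,0],[0,-6.7,0]],[0,[0,0,0],[0,-6.7,0]],[0,[0,0,0],[0,-6.7,0]],[0,[0,0,0],[0,-6.7,0]]]'
python3 -m handwheel '[[0,[0,0,0],[0,-6.7,0]],[0,[0,0,0],[0,-6.7,0]],[0,[0,0,0],[0,-6.7,0]],[0,[0,0,0],[0,-6.7,0]],[0,[10,6,4],[0,0,0]],[0,[15,8,6],[0,0,0]],[0,[15,8,7],[0,0,0]],[0,[15,8,7],[0,0,0]],[0,[15,8,7],[0,0,0]],[0,[10,8,6],[0,0,0]]]'
```

```text
time_s: 8.32
ee_pos: [555.8, 324.2, 86.1]
ee_rot: [-90.1, -0.1, -112.7]
force: [0.8, 0.5, -4.3]
gripper_width: 25.7
time_s: 9.15
ee_pos: [598.6, 244.7, 39.5]
ee_rot: [-90.1, -0.1, -86.4]
force: [0.1, 0.9, -3.7]
gripper_width: 26.1
```

```bash
cat > look.py <<'E'
import sys
from h import *
tag=sys.argv[1];q=float(sys.argv[2]);lev=float(sys.argv[3])
V=[618.3,-40.4,.066]
s=env.state();t=s["ee_pos"];print(t.round(1),s["ee_rot"].round(1),s["force"].round(1),s["torque"].round(2),s["gripper_width"].round(1))
y=np.radians(s["ee_rot"][2]+180);off=np.array([-136.5,1])
c,sn=np.cos(y),np.sin(y);pad=[t[0]+c*off[0]-sn*off[1],t[1]+sn*off[0]+c*off[1],y,t[2]-26.5]
if len(sys.argv)>4: pad=eval(sys.argv[4])
print("pad",np.round(pad,3))
W=dict(top=(280,130,130,110),scene=(210,160,190,140))
for n in("top","scene"):
    im=env.grab_frame(n);x,y,w,h=W[n];k=5 if n=="top" else 4
    o=overlay(np.ascontiguousarray(im[y:y+h,x:x+w]),n,V,q,lev,pad,k,np.array([x,y]))
    r=cv2.resize(np.ascontiguousarray(im[y:y+h,x:x+w]),None,fx=k,fy=k,interpolation=cv2.INTER_CUBIC)
    cv2.imwrite(f"pics/{tag}{n}.png",o[:,:,::-1]);cv2.imwrite(f"pics/{tag}{n}_raw.png",r[:,:,::-1])
E
python3 look.py c 3.09 .034
```

```text
Traceback (most recent call last):
  File "look.py", line 5, in <module>
    s=env.state();t=s["ee_pos"];print(t.round(1),s["ee_rot"].round(1),s["force"].round(1),s["torque"].round(2),s["gripper_width"].round(1))
                                                                                                               ^^^^^^^^^^^^^^^^^^^^^^^^
AttributeError: 'float' object has no attribute 'round'
```

```bash
sed -i 's/s\["gripper_width"\].round(1)/round(s["gripper_width"],1)/' look.py; python3 look.py c 3.09 .034
```

```text
[598.6 244.7  39.5] [-90.1  -0.1 -86.4] [ 0.1  0.9 -3.7] [ 0.25 -0.07  0.02] 26.1
pad [606.019 108.363   1.633  13.02 ]
```

View pics/cscene.png

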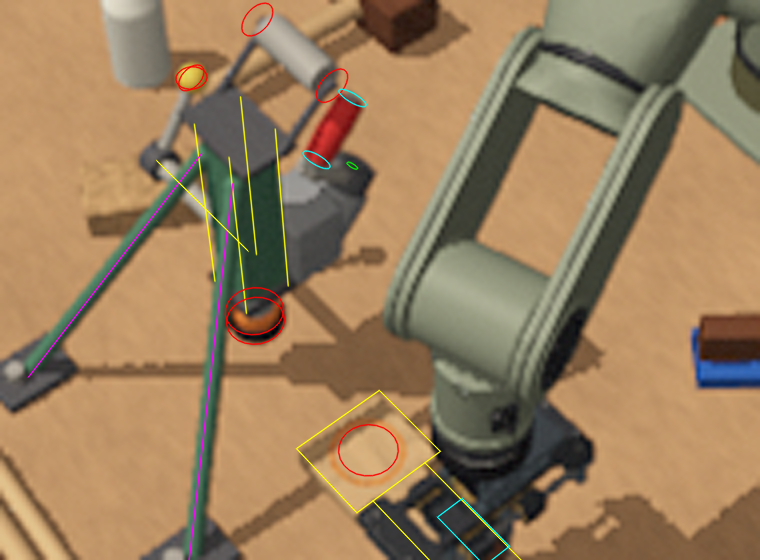

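View pics/ctop.png

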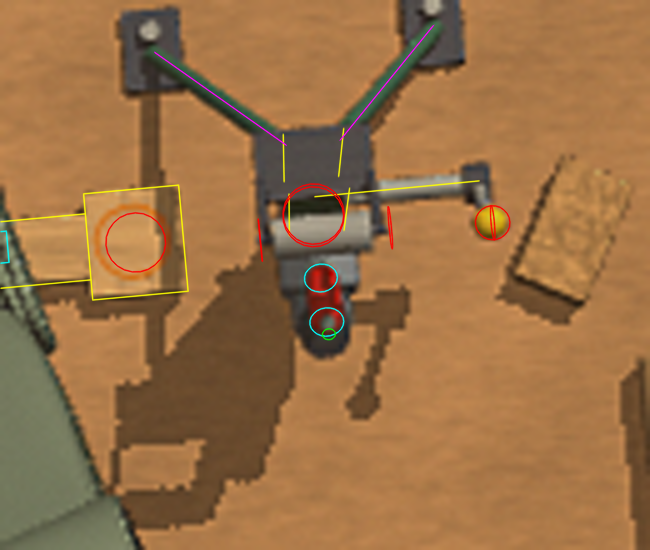

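```bash
python3 -m handwheel '[[0,[8,0,0],[0,0,0]],[0,[16,0,0.4],[0,0,0]],[0,[18,0,0.4],[0,0,0]],[0,[18,0,0.4],[0,0,0]],[0,[18,0,0.4],[0,0,0]],[0,[18,0,0.4],[0,0,0]],[0,[18,0,0.4],[0,0,0]],[0,[18,0,0.4],[0,0,0]],[0,[12,0,0],[0,0,0]],[0,[6.5,0,0],[0,0,0]]]'
python3 look.py d 3.09 .034
```

```text
time_s: 10.08
ee_pos: [611.1, 95.1, 41.5]
ee_rot: [-90.0, -0.0, -86.3]
force: [-0.0, -0.1, -3.3]
gripper_width: 25.7
[611.1  95.1  41.5] [-90.   -0.  -86.3] [-0.  -0.1 -3.3] [ 0.29 -0.07 -0.06] 25.7
pad [618.926 -41.205   1.635  14.981]
```

View pics/dscene.png

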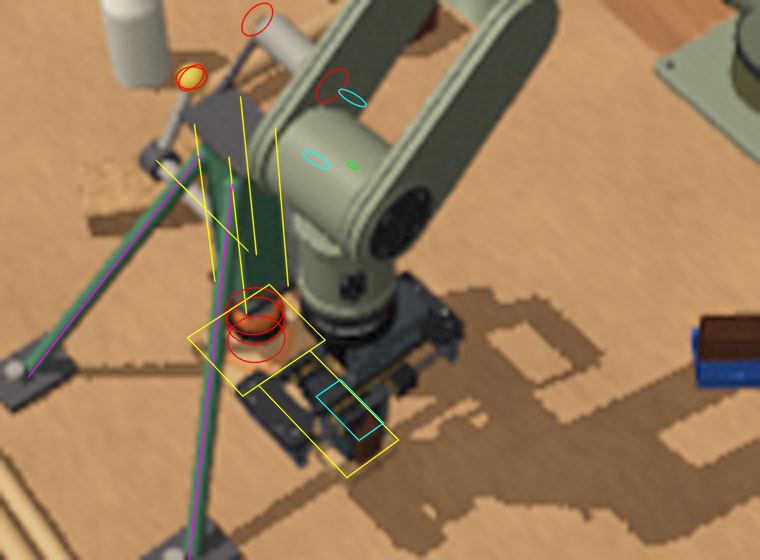

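View pics/dtop.png

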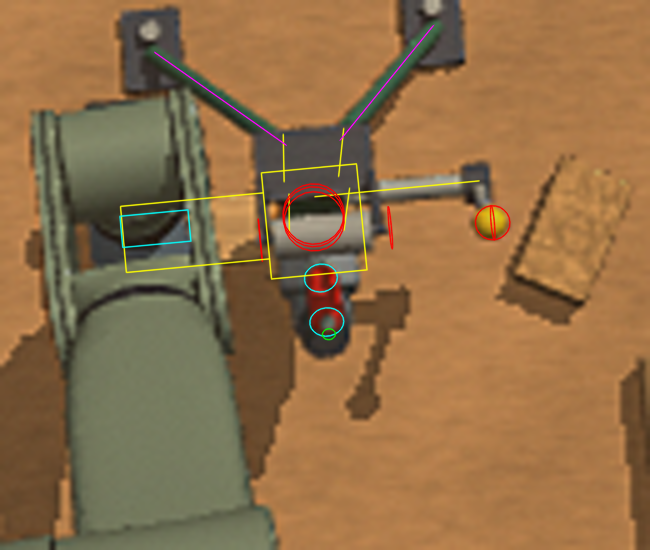

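```bash
python3 -m handwheel '[[0,[0,2,0],[0,0,0]],[0,[0,2,0],[0,0,0]],[0,[0,2,0],[0,0,0]],[0,[0,2,0],[0,0,0]],[0,[0,2,0],[0,0,0]],[0,[0,1,0],[0,0,0]],[0,[0,1,0],[0,0,0]],[0,[0,1,0],[0,0,0]],[0,[0,1,0],[0,0,0]],[0,[0,0,0],[0,0,0]]]'
```

```text
time_s: 11.02
ee_pos: [611.3, 97.0, 27.2]
ee_rot: [-90.0, -0.0, -86.2]
force: [-0.1, 0.7, -2.6]
gripper_width: 25.5
```

```bash
python3 -m handwheel '[[0,[0,0.5,0],[0,0,0]],[0,[0,0.5,0],[0,0,0]],[0,[0,0.5,0],[0,0,0]],[0,[0,0,0],[0,0,0]],[0,[0,0,0],[0,0,0]],[0,[0,0,0],[0,0,0]],[0,[0,0,0],[0,0,0]],[0,[0,0,0],[0,0,0]],[0,[0,0,0],[0,0,0]],[0,[0,0,0],[0,0,0]]]'
python3 look.py e 3.09 .034
```

```text
time_s: 11.85
ee_pos: [611.4, 97.0, 27.0]
ee_rot: [-89.9, -0.0, -86.2]
force: [-2.4, 1.2, 6.8]
gripper_width: 25.5
[611.4  97.   27. ] [-89.9  -0.  -86.2] [-2.4  1.2  6.8] [-0.11  0.59 -0.12] 25.5
pad [ 6.19401e+02 -3.93050e+01  1.63700e+00  5.40000e-01]
```

View pics/escene.png

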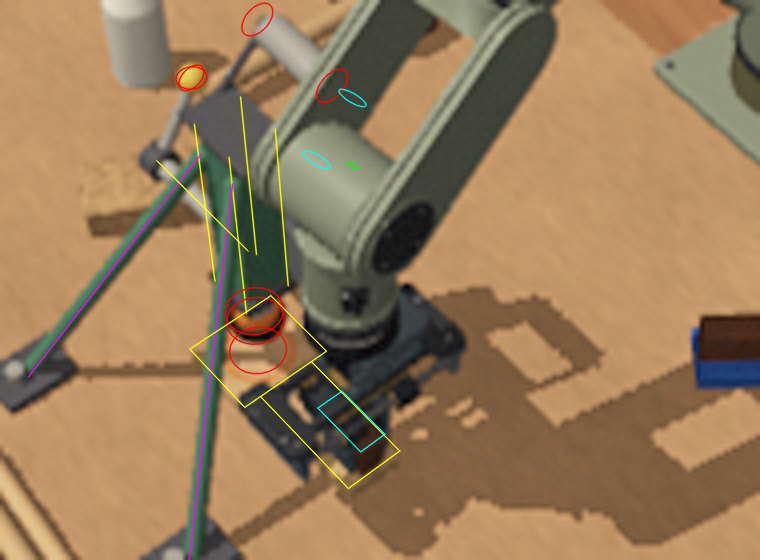

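View pics/escene_raw.png

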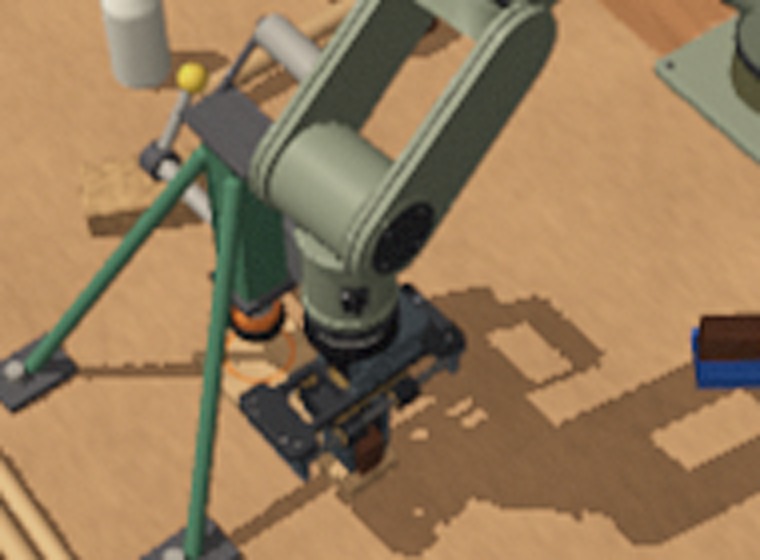

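```bash
python3 -m handwheel '[[0,[0,-0.8,0],[0,0,0]],[0,[1.2,0,0],[0,0,0]],[0,[1.3,0,0],[0,0,0]],[0,[0,0.4,0],[0,0,0]],[0.8,[0,0,0],[0,0,0]],[0.8,[0,0,0],[0,0,0]],[0.8,[0,0,0],[0,0,0]],[0.8,[0,0,0],[0,0,0]],[0.8,[0,0,0],[0,0,0]],[0.8,[0,-1,0],[0,0,0]]]'
python3 -m handwheel '[[0.8,[0,-6,0],[0,0,0]],[0.8,[0,-12,0],[0,0,0]],[0.8,[0,-25,0],[0,0,0]],[0.8,[0,-35,0],[0,0,0]],[0.8,[0,-40,0],[0,0,0]],[0.8,[0,-40,0],[0,0,0]],[0.8,[0,-40,0],[0,0,0]],[0.8,[0,-40,0],[0,0,0]],[0.8,[0,-40,0],[0,0,0]],[0.8,[0,-30,0],[0,0,0]]]'
```

```text
time_s: 12.78
ee_pos: [611.2, 94.2, 26.5]
ee_rot: [-90.0, -0.0, -86.2]
force: [-0.1, -0.1, -0.3]
gripper_width: 62.5
time_s: 13.62
ee_pos: [611.5, 94.4, 339.6]
ee_rot: [-89.7, 0.0, -86.2]
force: [1.2, 0.5, 0.9]
gripper_width: 73.2
```

```bash
python3 -m handwheel '[[0.8,[-3,0,-17],[0,0,0]],[0.8,[-3,0,-17],[0,0,0]],[0.8,[-3,0,-17],[0,0,0]],[0.8,[-3,0,-17],[0,0,0]],[0.8,[-3,0,-17],[0,0,0]],[0.8,[-3,0,-17],[0,0,0]],[0.8,[-3,0,-17],[0,0,0]],[0.8,[-3,0,-17],[0,0,0]],[0.8,[-3,0,-17],[0,0,0]],[0.8,[-3,0,-17],[0,0,0]]]'
python3 look.py f 3.09 .034 '[618.3,-40.4,1.637,0]'
```

```text
time_s: 14.45
ee_pos: [438.7, 113.1, 335.3]
ee_rot: [-90.0, -0.0, -86.2]
force: [0.3, 0.9, 0.0]
gripper_width: 73.3
[438.7 113.1 335.3] [-90.   -0.  -86.2] [0.3 0.9 0. ] [-0.03 -0.08 -0.04] 73.3
pad [618.3   -40.4     1.637   0.   ]
```

View pics/fscene.png

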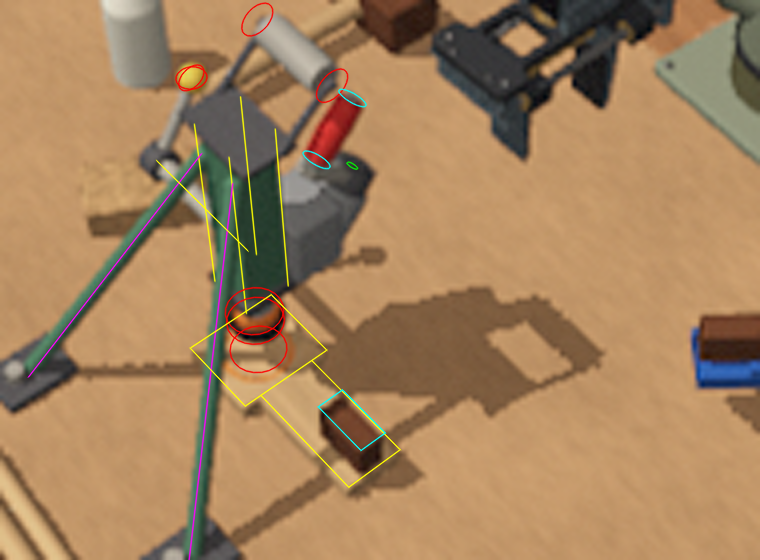

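View pics/fscene_raw.png

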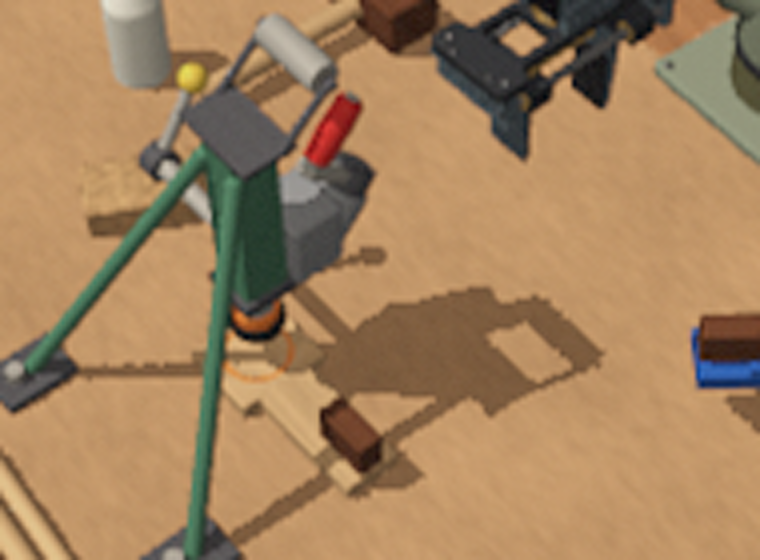

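View pics/ftop.png

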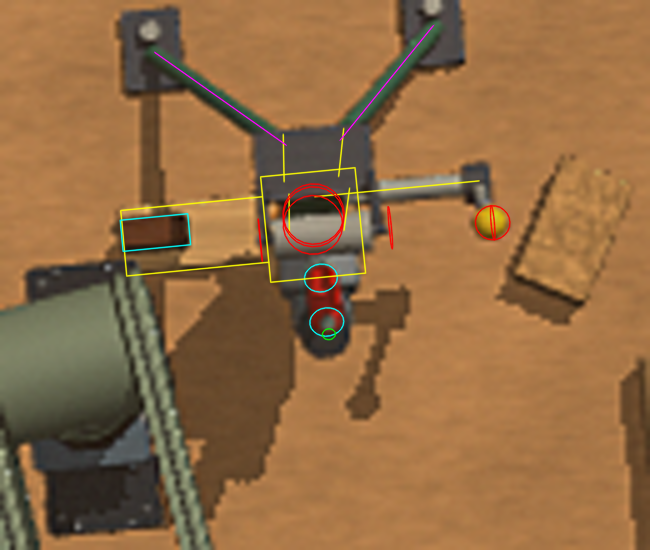

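```bash
python3 -m handwheel '[[0.8,[0,0,0],[0,6.92,0]],[0.8,[0,0,0],[0,6.92,0]],[0.8,[0,0,0],[0,6.92,0]],[0.8,[0,0,0],[0,6.92,0]],[0.8,[0,0,0],[0,6.92,0]],[0.8,[0,0,0],[0,6.92,0]],[0.8,[0,0,0],[0,6.92,0]],[0.8,[0,0,0],[0,6.92,0]],[0.8,[0,0,0],[0,6.92,0]],[0.8,[0,0,0],[0,6.92,0]]]'
python3 -m handwheel '[[0.8,[0,0,0],[0,6.92,0]],[0.8,[0,0,0],[0,6.92,0]],[0.8,[0,0,0],[0,6.92,0]],[0.8,[-2,0,23],[0,0,0]],[0.8,[-2,0,23],[0,0,0]],[0.8,[-2,0,23],[0,0,0]],[0.8,[-2,0,23],[0,0,0]],[0.8,[-2,0,23],[0,0,0]],[0.8,[-2,0,23],[0,0,0]],[0.8,[-2,0,23],[0,0,0]]]'
python3 -m handwheel '[[0.8,[0,0,0],[0,0,6.69]],[0.8,[0,0,0],[0,0,6.69]],[0.8,[0,0,0],[0,0,6.69]],[0.8,[0,0,0],[0,0,6.69]],[0.8,[0,0,0],[0,0,6.69]],[0.8,[0,0,0],[0,0,6.69]],[0.8,[0,0,0],[0,0,0]],[0.8,[0,0,0],[0,0,0]],[0.8,[0,0,0],[0,0,0]],[0.8,[0,0,0],[0,0,0]]]'
```

```text
time_s: 15.38
ee_pos: [440.6, 113.1, 335.0]
ee_rot: [-90.0, 0.0, -155.8]
force: [-1.3, -1.6, 0.1]
gripper_width: 72.8
time_s: 16.22
ee_pos: [465.2, -48.1, 335.1]
ee_rot: [-90.0, 0.1, -176.2]
force: [1.1, -0.1, 0.2]
gripper_width: 73.0
time_s: 17.05
ee_pos: [466.9, -47.1, 337.3]
ee_rot: [-89.9, 40.3, -176.1]
force: [-0.1, 0.7, -0.2]
gripper_width: 73.2
```

```bash
cat > delta.py <<'E'
import sys
from h import *
V=[618.3,-40.4,.066]
q=float(sys.argv[1]);back=float(sys.argv[2])
s=env.state();t=s["ee_pos"];Rm=Rt(s["ee_rot"])
c,sn=np.cos(V[2]),np.sin(V[2]);Z=np.array([[c,-sn,0],[sn,c,0],[0,0,1]])
ax=Z@AX;G=S(V,hmid(q));T=G-(19-back)*ax
print("tcp",t.round(1),"goal",T.round(1),"shift tool",(Rm.T@(T-t)).round(1))
Rg=np.stack([-Z@U,-ax,-Z@[0,1,0]],1)
print("turn",R.from_matrix(Rm.T@Rg).as_rotvec(degrees=True).round(2),"q",s["qpos"].round(1),"F tool",(Rm.T@s["force"]).round(1),"T",(Rm.T@s["torque"]).round(2))
E
python3 delta.py 3.09 100
```

```text
tcp [466.9 -47.1 337.3] goal [473.3 -47.1 308.3] shift tool [13.9 26.2  0.5]
turn [-0.02  0.1  -0.17] q [-16.3 -13.9 117.3  20.2  39.9  58.5] F tool [ 0.2  0.2 -0.7] T [-0.03  0.01 -0.36]
```

```bash
python3 -m handwheel '[[0.8,[3,8,0],[0,0,0]],[0.8,[3,8,0],[0,0,0]],[0.8,[3,8,0],[0,0,0]],[0.8,[3,8,0],[0,0,0]],[0.8,[2,8,0],[0,0,0]],[0.8,[0,8,0],[0,0,0]],[0.8,[0,8,0],[0,0,0]],[0.8,[0,6,0],[0,0,0]],[0.8,[0,4,0],[0,0,0]],[0.8,[0,0,0],[0,0,0]]]' 40
python3 delta.py 3.09 0; python3 look.py g 3.09 .034 '[618.3,-40.4,1.637,0]'
```

```text
time_s: 17.88
ee_pos: [496.5, -44.3, 274.4]
ee_rot: [-90.0, 40.1, -176.2]
force: [0.6, -0.1, 0.2]
gripper_width: 72.9
tcp [496.5 -44.3 274.4] goal [537.5 -42.9 231.8] shift tool [-4.  59.   1.4]
turn [0.05 0.03 0.03] q [-14.1  -8.  122.4  24.1  29.1  54.8] F tool [-0.6  0.2  0.1] T [-0.06  0.02 -0.33]
[496.5 -44.3 274.4] [ -90.    40.1 -176.2] [ 0.6 -0.1  0.2] [0.04 0.33 0.03] 72.9
pad [618.3   -40.4     1.637   0.   ]
```

View pics/gscene.png

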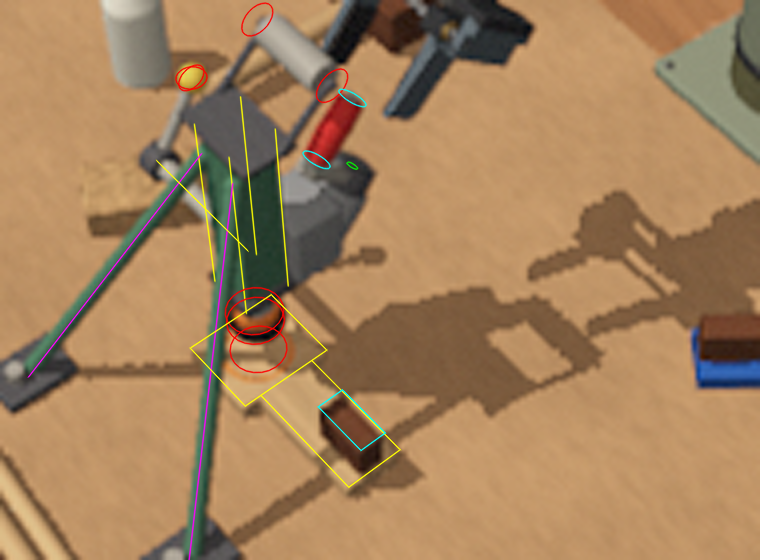

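View pics/gtop.png

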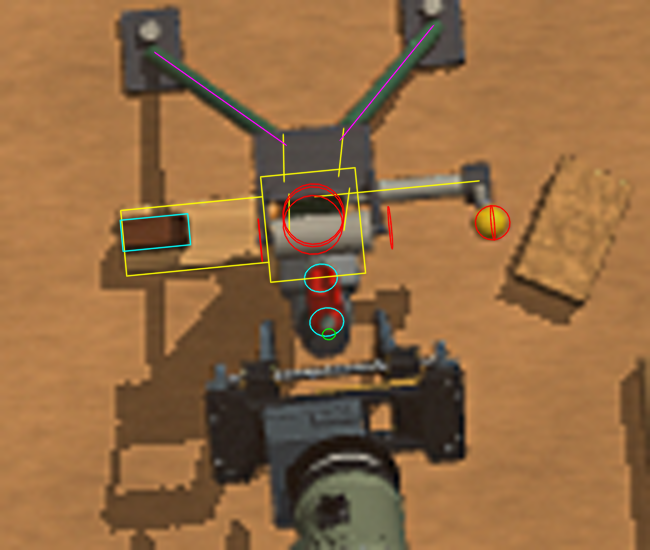

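```bash
python3 -m handwheel '[[0.8,[-1,5,0.3],[0,0,0]],[0.8,[-1,7,0.3],[0,0,0]],[0.8,[-1,7,0.3],[0,0,0]],[0.8,[-1,7,0.3],[0,0,0]],[0.8,[0,7,0.2],[0,0,0]],[0.8,[0,7,0],[0,0,0]],[0.8,[0,7,0],[0,0,0]],[0.8,[0,6,0],[0,0,0]],[0.8,[0,3,0],[0,0,0]],[0.8,[0,0,0],[0,0,0]]]' 40
python3 delta.py 3.09 0; python3 look.py h 3.09 .034 '[618.3,-40.4,1.637,0]'
```

```text
time_s: 18.82
ee_pos: [535.5, -43.1, 234.2]
ee_rot: [-90.0, 40.1, -176.2]
force: [0.6, 0.3, -0.9]
gripper_width: 73.0
tcp [535.5 -43.1 234.2] goal [537.5 -42.9 231.8] shift tool [-0.   3.1 -0.1]
turn [0.04 0.02 0.03] q [-12.2  -1.6 123.3  28.7  21.8  50.6] F tool [ 0.1  1.1 -0.2] T [-0.01 -0.03 -0.35]
[535.5 -43.1 234.2] [ -90.    40.1 -176.2] [ 0.6  0.3 -0.9] [-0.04  0.34  0.03] 73.0
pad [618.3   -40.4     1.637   0.   ]
```

View pics/hscene.png

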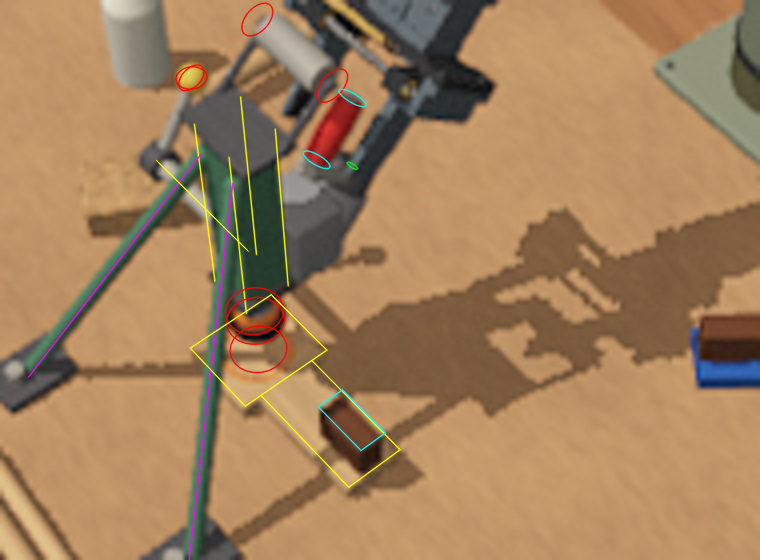

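View pics/htop.png

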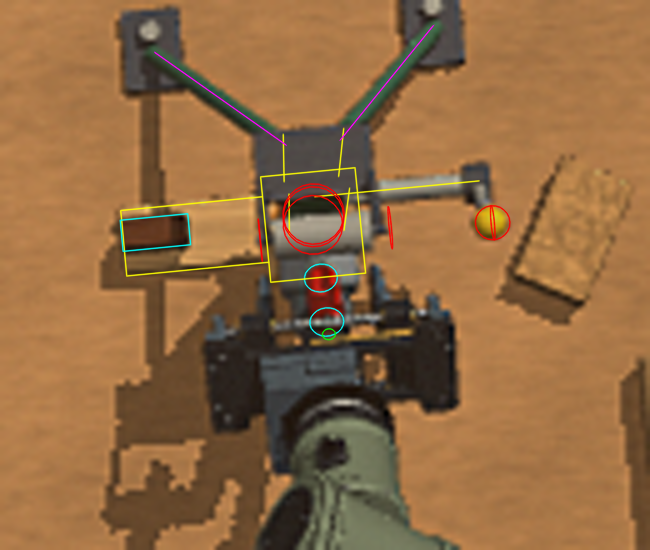

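```bash
python3 -m handwheel '[[0,[0,0,0],[0,0,0]],[0,[0,0,0],[0,0,0]],[0,[0,0,0],[0,0,0]],[0,[0,0,0],[0,0,0]],[0,[0,0,0],[0,0,0]],[0,[0,0,0],[0,0,0]],[0,[0,0,0],[0,0,0]],[0,[0,0,0],[0,0,0]],[0,[0,0,0],[0,0,0]],[0,[0,0,0],[0,0,0]]]' 40
python3 delta.py 3.09 0
```

```text
time_s: 19.75
ee_pos: [535.9, -44.3, 235.6]
ee_rot: [-89.8, 40.2, -176.1]
force: [-0.3, -4.8, 0.4]
gripper_width: 25.3
tcp [535.9 -44.3 235.6] goal [537.5 -42.9 231.8] shift tool [ 1.1  4.  -1.3]
turn [-0.11  0.06 -0.14] q [-12.3  -1.7 123.3  28.6  21.7  50.7] F tool [ 0.2 -0.7  4.8] T [ 0.98  0.02 -0.47]
```

```bash
cat > rows.py <<'E'
import sys,numpy as np
q0,d,n=float(sys.argv[1]),float(sys.argv[2]),int(sys.argv[3])
q=q0+d*np.arange(n+1);x=np.round(55*np.cos(q),1);z=np.round(-55*np.sin(q),1)
print(" ".join(f"[{a:g},{b:g}]" for a,b in zip(np.diff(x).round(1),np.diff(z).round(1))))
E
python3 rows.py 3.11 .15 10; python3 rows.py 4.61 .2 20
```

```text
[0.4,8.2] [1.6,8.1] [2.7,7.7] [3.9,7.3] [5,6.6] [5.9,5.8] [6.6,4.8] [7.4,3.8] [7.8,2.7] [8.1,1.4]
[11,0] [10.7,-2.1] [10.2,-4.3] [9,-6.1] [7.7,-7.9] [6,-9.2] [4,-10.3] [1.9,-10.8] [-0.3,-11] [-2.5,-10.7] [-4.6,-10] [-6.4,-8.8] [-8.1,-7.5] [-9.4,-5.7] [-10.3,-3.7] [-10.9,-1.5] [-10.9,0.6] [-10.7,2.7] [-9.8,4.9] [-8.7,6.7]
```

```bash
python3 -m handwheel '[[0,[0.4,0,8.2],[0,0,0]],[0,[1.6,0,8.1],[0,0,0]],[0,[2.7,0,7.7],[0,0,0]],[0,[3.9,0,7.3],[0,0,0]],[0,[5,0,6.6],[0,0,0]],[0,[5.9,0,5.8],[0,0,0]],[0,[6.6,0,4.8],[0,0,0]],[0,[7.4,0,3.8],[0,0,0]],[0,[7.8,0,2.7],[0,0,0]],[0,[8.1,0,1.4],[0,0,0]]]'
python3 delta.py 4.61 0; python3 look.py i 4.61 .034 '[618.3,-40.4,1.637,0]'
```

```text
time_s: 20.58
ee_pos: [502.3, -101.3, 204.5]
ee_rot: [-90.1, 40.3, -176.2]
force: [3.0, 4.5, 2.9]
gripper_width: 25.5
tcp [ 502.3 -101.3  204.5] goal [ 503.7 -102.8  200.1] shift tool [1.9 4.2 1.6]
turn [ 0.14 -0.   -0.2 ] q [-24.3  -0.9 128.   49.1  23.9  21.3] F tool [-4.4 -0.  -4.3] T [-0.93  0.03  0.54]
[ 502.3 -101.3  204.5] [ -90.1   40.3 -176.2] [3.  4.5 2.9] [ 0.76 -0.49  0.58] 25.5
pad [618.3   -40.4     1.637   0.   ]
```

View pics/iscene.png

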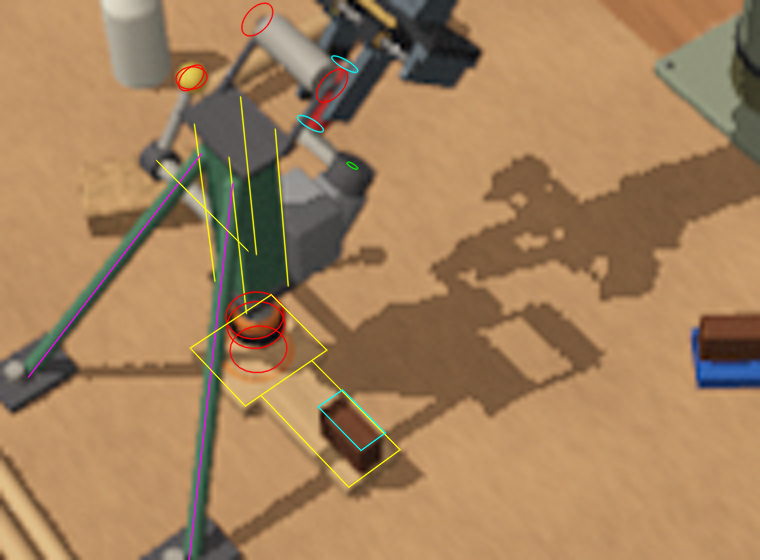

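```bash
python3 -m handwheel '[[0,[11,0,0],[0,0,0]],[0,[10.7,0,-2.1],[0,0,0]],[0,[10.2,0,-4.3],[0,0,0]],[0,[9,0,-6.1],[0,0,0]],[0,[7.7,0,-7.9],[0,0,0]],[0,[6,0,-9.2],[0,0,0]],[0,[4,0,-10.3],[0,0,0]],[0,[1.9,0,-10.8],[0,0,0]],[0,[-0.3,0,-11],[0,0,0]],[0,[-2.5,0,-10.7],[0,0,0]]]'
python3 delta.py 6.61 0
```

```text
time_s: 21.52
ee_pos: [452.7, -34.2, 166.1]
ee_rot: [-89.7, 40.2, -176.2]
force: [-1.6, -6.1, -2.9]
gripper_width: 25.5
tcp [452.7 -34.2 166.1] goal [454.9 -33.5 162.9] shift tool [ 0.3  3.8 -0.5]
turn [-0.28 -0.   -0.08] q [-13.9  -4.  138.1  57.8  13.1  19.1] F tool [3.4 0.9 6. ] T [ 1.1   0.02 -0.74]
```

```bash
python3 -m handwheel '[[0,[-4.6,0,-10],[0,0,0]],[0,[-6.4,0,-8.8],[0,0,0]],[0,[-8.1,0,-7.5],[0,0,0]],[0,[-9.4,0,-5.7],[0,0,0]],[0,[-10.3,0,-3.7],[0,0,0]],[0,[-10.9,0,-1.5],[0,0,0]],[0,[-10.9,0,0.6],[0,0,0]],[0,[-10.7,0,2.7],[0,0,0]],[0,[-9.8,0,4.9],[0,0,0]],[0,[-8.7,0,6.7],[0,0,0]]]'
python3 delta.py 8.61 0; python3 rows.py 8.61 .2 30
```

```text
time_s: 22.35
ee_pos: [518.1, -3.3, 222.7]
ee_rot: [-90.3, 39.8, -176.2]
force: [-1.9, 9.4, -1.5]
gripper_width: 25.4
tcp [518.1  -3.3 222.7] goal [522.   -6.7 220.8] shift tool [-1.5  3.8  3.6]
turn [0.32 0.01 0.27] q [ -5.8  -2.9 126.3  21.   18.3  62.6] F tool [ 1.9  0.4 -9.5] T [-1.5   0.04 -0.64]
[-7.2,8.3] [-5.4,9.5] [-3.4,10.5] [-1.3,10.9] [0.9,10.9] [3.1,10.6] [5.2,9.7] [6.9,8.5] [8.5,6.9] [9.7,5.2] [10.6,3.1] [10.9,0.9] [10.9,-1.3] [10.4,-3.4] [9.6,-5.4] [8.3,-7.2] [6.7,-8.7] [4.8,-9.8] [2.8,-10.6] [0.6,-11] [-1.5,-10.9] [-3.7,-10.3] [-5.7,-9.4] [-7.4,-8.1] [-8.9,-6.4] [-10,-4.6] [-10.7,-2.5] [-11,-0.3] [-10.8,1.9] [-10.2,4]
```

```bash
python3 -m handwheel '[[0,[-7.2,0,8.3],[0,0,0]],[0,[-5.4,0,9.5],[0,0,0]],[0,[-3.4,0,10.5],[0,0,0]],[0,[-1.3,0,10.9],[0,0,0]],[0,[0.9,0,10.9],[0,0,0]],[0,[3.1,0,10.6],[0,0,0]],[0,[5.2,0,9.7],[0,0,0]],[0,[6.9,0,8.5],[0,0,0]],[0,[8.5,0,6.9],[0,0,0]],[0,[9.7,0,5.2],[0,0,0]]]'
python3 delta.py 10.61 0
python3 -m handwheel '[[0,[10.6,0,3.1],[0,0,0]],[0,[10.9,0,0.9],[0,0,0]],[0,[10.9,0,-1.3],[0,0,0]],[0,[10.4,0,-3.4],[0,0,0]],[0,[9.6,0,-5.4],[0,0,0]],[0,[8.3,0,-7.2],[0,0,0]],[0,[6.7,0,-8.7],[0,0,0]],[0,[4.8,0,-9.8],[0,0,0]],[0,[2.8,0,-10.6],[0,0,0]],[0,[0.6,0,-11],[0,0,0]]]'
python3 delta.py 12.61 0;python3 look.py j 12.61 .034 '[618.3,-40.4,1.637,0]'
```

```text
time_s: 23.18
ee_pos: [513.3, -96.8, 213.9]
ee_rot: [-90.2, 40.2, -176.2]
force: [1.3, 6.9, 4.4]
gripper_width: 25.5
tcp [513.3 -96.8 213.9] goal [515.  -98.3 209.8] shift tool [1.5 4.1 1.7]
turn [ 0.17  0.01 -0.13] q [-22.7  -0.8 126.1  45.2  24.2  26.6] F tool [-4.2 -2.2 -6.8] T [-1.31  0.09  0.22]
time_s: 24.02
ee_pos: [452.0, -50.2, 164.7]
ee_rot: [-89.7, 40.2, -176.2]
force: [-0.3, -6.1, 0.8]
gripper_width: 25.5
tcp [452.  -50.2 164.7] goal [453.7 -48.9 161.1] shift tool [ 0.9  3.9 -1.2]
turn [-0.35 -0.01 -0.13] q [-17.5  -3.5 138.   61.9  15.1  12.4] F tool [ 0.  -1.1  6.1] T [ 1.   -0.03 -0.42]
[452.  -50.2 164.7] [ -89.7   40.2 -176.2] [-0.3 -6.1  0.8] [-0.8   0.37 -0.63] 25.5
pad [618.3   -40.4     1.637   0.   ]
```

View pics/jscene.png

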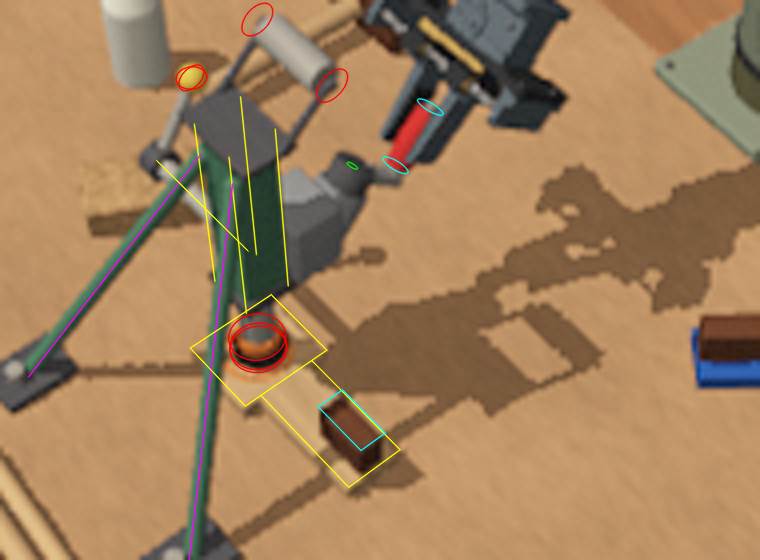

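View pics/jscene_raw.png

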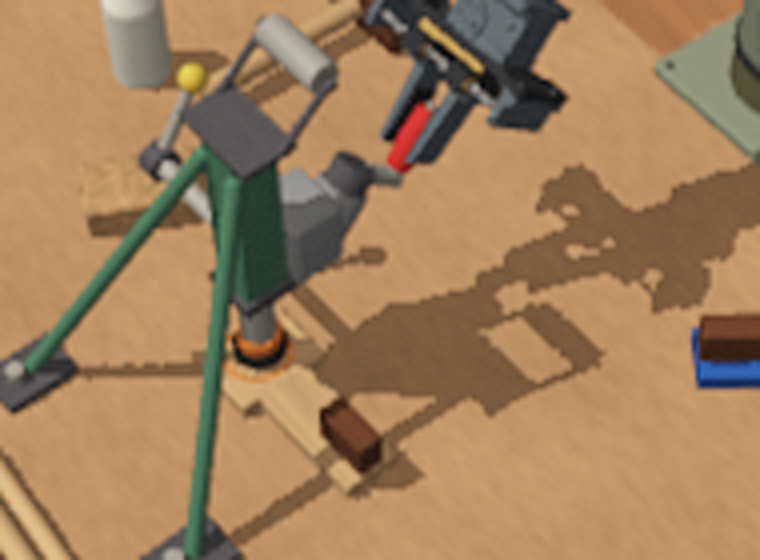

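```bash
python3 rows.py 12.61 .1 30
```

```text
[-0.5,-5.5] [-1,-5.4] [-1.6,-5.2] [-2.1,-5.1] [-2.6,-4.8] [-3.1,-4.6] [-3.5,-4.2] [-3.9,-3.9] [-4.3,-3.4] [-4.6,-3] [-4.9,-2.6] [-5.1,-2] [-5.3,-1.5] [-5.4,-1] [-5.5,-0.4] [-5.5,0.1] [-5.5,0.7] [-5.3,1.2] [-5.2,1.8] [-5,2.2] [-4.8,2.8] [-4.5,3.2] [-4.1,3.6] [-3.7,4.1] [-3.4,4.3] [-2.8,4.7] [-2.4,5] [-1.9,5.2] [-1.3,5.3] [-0.8,5.4]
```

```bash
python3 -m handwheel '[[0,[-0.5,0,-5.5],[0,0,0]],[0,[-1,0,-5.4],[0,0,0]],[0,[-1.6,0,-5.2],[0,0,0]],[0,[-2.1,0,-5.1],[0,0,0]],[0,[-2.6,0,-4.8],[0,0,0]],[0,[-3.1,0,-4.6],[0,0,0]],[0,[-3.5,0,-4.2],[0,0,0]],[0,[-3.9,0,-3.9],[0,0,0]],[0,[-4.3,0,-3.4],[0,0,0]],[0,[-4.6,0,-3],[0,0,0]]]'
python3 delta.py 13.61 0
python3 -m handwheel '[[0,[-4.9,0,-2.6],[0,0,0]],[0,[-5.1,0,-2],[0,0,0]],[0,[-5.3,0,-1.5],[0,0,0]],[0,[-5.4,0,-1],[0,0,0]],[0,[-5.5,0,-0.4],[0,0,0]],[0,[-5.5,0,0.1],[0,0,0]],[0,[0,0,0],[0,0,0]],[0,[0,0,0],[0,0,0]],[0,[0,0,0],[0,0,0]],[0,[0,0,0],[0,0,0]]]'
python3 delta.py 14.21 0;python3 look.py k 14.21 .034 '[618.3,-40.4,1.637,0]'
```

```text
time_s: 24.95
ee_pos: [468.3, -2.2, 180.7]
ee_rot: [-89.9, 40.0, -176.2]
force: [-4.4, -6.5, -0.5]
gripper_width: 25.5
tcp [468.3  -2.2 180.7] goal [471.5  -2.5 178.6] shift tool [-1.2  3.7  0.4]
turn [-0.02  0.05  0.11] q [ -6.3  -4.4 135.3  34.4  11.4  48.3] F tool [ 4.  -2.7  6.1] T [ 1.18 -0.09 -1.13]
time_s: 25.78
ee_pos: [489.7, 7.8, 199.2]
ee_rot: [-90.1, 39.6, -176.2]
force: [-7.7, -0.7, 1.4]
gripper_width: 25.6
tcp [489.7   7.8 199.2] goal [495.2   6.4 199. ] shift tool [-4.1  3.6  1.8]
turn [0.16 0.05 0.48] q [ -3.9  -3.9 131.2  21.   14.2  63.6] F tool [ 5.1 -6.   0.1] T [-0.01 -0.01 -1.31]
[489.7   7.8 199.2] [ -90.1   39.6 -176.2] [-7.7 -0.7  1.4] [-0.08  1.31  0.02] 25.6
pad [618.3   -40.4     1.637   0.   ]
```

View pics/kscene.png

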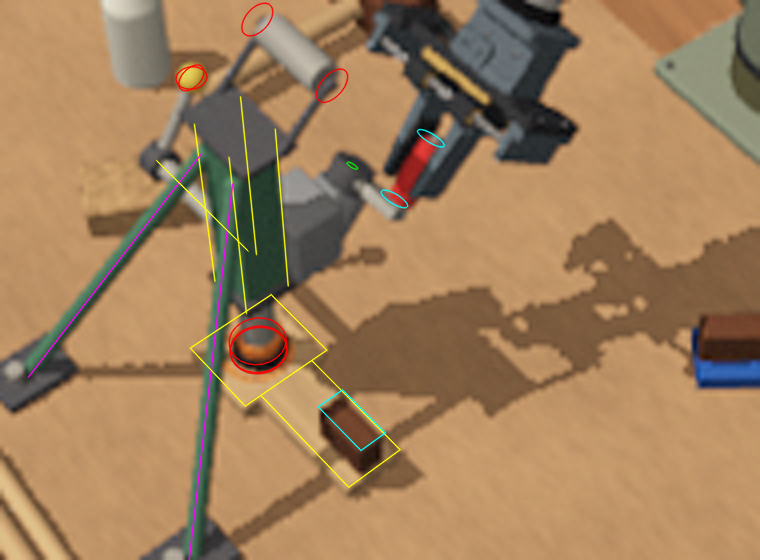

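```bash
python3 -m handwheel '[[0,[-5.5,0,0.7],[0,0,0]],[0,[-5.3,0,1.2],[0,0,0]],[0,[-5.2,0,1.8],[0,0,0]],[0,[-5,0,2.2],[0,0,0]],[0,[0,0,0],[0,0,0]],[0,[0,0,0],[0,0,0]],[0,[0,0,0],[0,0,0]],[0,[0,0,0],[0,0,0]],[0,[0,0,0],[0,0,0]],[0,[0,0,0],[0,0,0]]]'
python3 delta.py 14.61 0
python3 - <<'E'
from h import *
s=env.state();print(s["force"],np.linalg.norm(s["force"]))
E
python3 -m handwheel '[[0,[-4.8,0,2.8],[0,0,0]],[0,[-4.5,0,3.2],[0,0,0]],[0,[-4.1,0,3.6],[0,0,0]],[0,[0,0,0],[0,0,0]],[0,[0,0,0],[0,0,0]],[0,[0,0,0],[0,0,0]],[0,[0,0,0],[0,0,0]],[0,[0,0,0],[0,0,0]],[0,[0,0,0],[0,0,0]],[0,[0,0,0],[0,0,0]]]'
python3 delta.py 14.91 0;python3 look.py l 14.85 .034 '[618.3,-40.4,1.637,0]'
```

```text
time_s: 26.72
ee_pos: [505.5, 5.0, 212.4]
ee_rot: [-90.4, 39.5, -176.2]
force: [-8.0, 12.6, 1.5]
gripper_width: 25.7
tcp [505.5   5.  212.4] goal [511.7   1.6 212.6] shift tool [-4.7  3.6  3.8]
turn [ 0.38 -0.01  0.6 ] q [ -4.5  -3.4 128.3  19.7  16.8  64.7] F tool [  4.6  -5.6 -13.2] T [-2.3   0.02 -0.96]
[-8.01931396 12.62404876  1.47224855] 15.028091002937128
time_s: 27.55
ee_pos: [518.2, -3.7, 222.8]
ee_rot: [-90.4, 39.7, -176.3]
force: [-2.1, 16.1, 1.9]
gripper_width: 25.8
tcp [518.2  -3.7 222.8] goal [522.5  -7.3 221.2] shift tool [-2.1  3.8  3.9]
turn [ 0.38 -0.04  0.35] q [ -5.9  -2.9 126.3  21.1  18.5  62.4] F tool [ -0.4  -2.  -16.2] T [-2.72  0.01 -0.25]
[518.2  -3.7 222.8] [ -90.4   39.7 -176.3] [-2.1 16.1  1.9] [2.08 0.39 1.74] 25.8
pad [618.3   -40.4     1.637   0.   ]
```

View pics/lscene_raw.png

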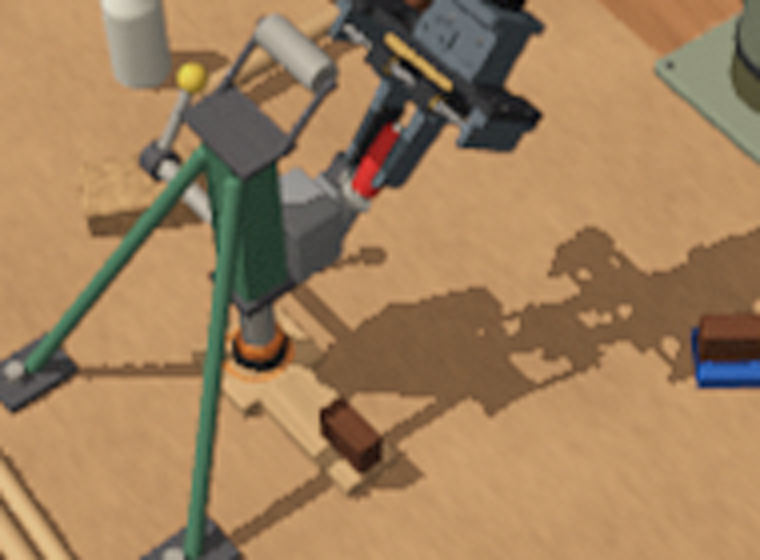

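```bash
python3 - <<'E'
import cv2,numpy as np
o=[cv2.resize(cv2.imread(f'pics/{t}scene_raw.png')[270:400,200:320],None,fx=2.1,fy=4) for t in 'jkl']
cv2.imwrite('pics/cmp.png',np.hstack(o))
E
```

```text
(no output)
```

View pics/cmp.png

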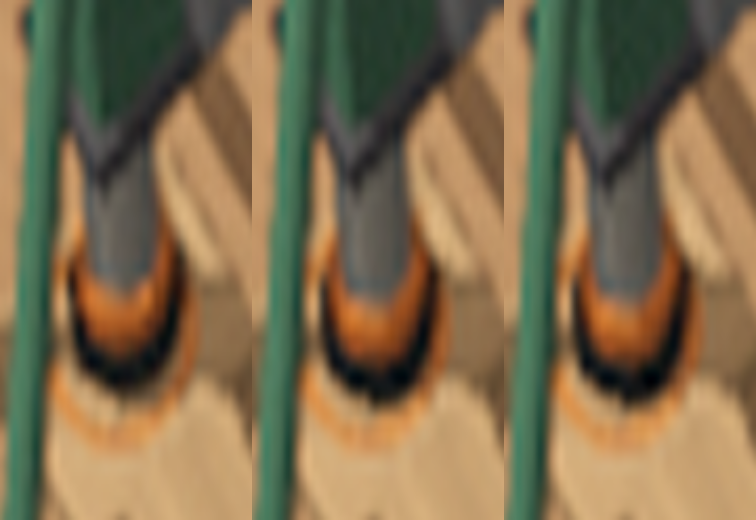

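```bash
python3 - <<'E'
from h import *
for t in "fjl":
    raw=cv2.imread(f'pics/{t}scene_raw.png');k=4;off=np.array([210,160])
    hsv=cv2.cvtColor(raw,cv2.COLOR_BGR2HSV).astype(int);b=raw.astype(float)
    # orange ring-ness: saturation high relative to wood
    sat=hsv[...,1]; 
    im=cv2.resize(raw,None,fx=1/k,fy=1/k,interpolation=cv2.INTER_AREA)
    red=(b[...,2]-b[...,0]) # R-B : wood ~70, ring ~130
    wood=np.median(red[395:410,270:290]);
    def samp(img,cx,cy,r,z,n=180,half="front"):
        th=np.linspace(0,2*np.pi,n,endpoint=False);o=[]
        for a in th:
            p=(proj("scene",(cx+r*np.cos(a),cy+r*np.sin(a),z))+.5-off)*k-.5
            o.append(p)
        o=np.array(o,np.float32);v=cv2.remap(img.astype(np.float32),o[:,0],o[:,1],cv2.INTER_LINEAR)[:,0]
        return th,o,v
    ex=cv2.subtract(b[...,2],b[...,0])
    best=[]
    for r in(26,27,28,29,30,31):
        for dx in np.arange(-6,10,1.):
            for dy in np.arange(-6,10,1.):
                th,o,v=samp(ex/(b[...,2]+20)*255,618.3+dx,-40.4+dy,r,20)
                # facing camera directions: camera at +x,+y
                m=np.cos(th-np.radians(53))>(.3 if t!="f" else .0)
                best.append((v[m].mean(),r,dx,dy))
    best.sort(reverse=True);print(t,"ring",[tuple(np.round(x,1)) for x in best[:5]])
    # disc lower edge: brightness step between r=24 and r=26.5 
    L=b.sum(2)/3;bd=[]
    z=dict(f=62.6,j=24.6,l=20)[t]
    for dx in np.arange(-8,10,1.):
        for dy in np.arange(-8,10,1.):
            th,_,v1=samp(L,618.3+dx,-40.4+dy,27,z);_,_,v0=samp(L,618.3+dx,-40.4+dy,23,z)
            m=np.cos(th-np.radians(53))>.3
            bd.append(((v1-v0)[m].mean(),dx,dy))
    bd.sort(reverse=True);print("  disc",[tuple(np.round(x,1)) for x in bd[:4]])
E
```

```text
f ring [(np.float64(141.3), np.float64(28.0), np.float64(3.0), np.float64(4.0)), (np.float64(140.6), np.float64(27.0), np.float64(4.0), np.float64(5.0)), (np.float64(140.1), np.float64(29.0), np.float64(2.0), np.float64(3.0)), (np.float64(140.1), np.float64(28.0), np.float64(2.0), np.float64(4.0)), (np.float64(140.0), np.float64(28.0), np.float64(4.0), np.float64(4.0))]
  disc [(np.float64(76.3), np.float64(-3.0), np.float64(-1.0)), (np.float64(76.1), np.float64(-3.0), np.float64(0.0)), (np.float64(73.3), np.float64(-4.0), np.float64(0.0)), (np.float64(73.3), np.float64(-2.0), np.float64(-1.0))]
j ring [(np.float64(145.7), np.float64(29.0), np.float64(3.0), np.float64(2.0)), (np.float64(145.5), np.float64(30.0), np.float64(2.0), np.float64(1.0)), (np.float64(145.3), np.float64(28.0), np.float64(4.0), np.float64(3.0)), (np.float64(144.8), np.float64(29.0), np.float64(2.0), np.float64(2.0)), (np.float64(144.7), np.float64(28.0), np.float64(4.0), np.float64(2.0))]
  disc [(np.float64(64.4), np.float64(-2.0), np.float64(0.0)), (np.float64(63.6), np.float64(-2.0), np.float64(1.0)), (np.float64(63.4), np.float64(-1.0), np.float64(0.0)), (np.float64(62.0), np.float64(-1.0), np.float64(1.0))]
l ring [(np.float64(145.3), np.float64(28.0), np.float64(4.0), np.float64(2.0)), (np.float64(145.1), np.float64(27.0), np.float64(5.0), np.float64(3.0)), (np.float64(144.9), np.float64(29.0), np.float64(3.0), np.float64(1.0)), (np.float64(144.8), np.float64(29.0), np.float64(3.0), np.float64(2.0)), (np.float64(144.6), np.float64(28.0), np.float64(4.0), np.float64(3.0))]
  disc [(np.float64(73.7), np.float64(-2.0), np.float64(0.0)), (np.float64(71.8), np.float64(-2.0), np.float64(-1.0)), (np.float64(71.7), np.float64(-2.0), np.float64(1.0)), (np.float64(70.9), np.float64(-3.0), np.float64(0.0))]
```

```bash
python3 - <<'E'
from h import *
P=np.load("P.npy",allow_pickle=True).item()
for n in("scene","top"):
    b=P[n].astype(float);ex=((b[...,0]-b[...,2])/(b[...,0]+20)*255).astype(np.float32)
    best=[]
    th=np.linspace(0,2*np.pi,90,endpoint=False)
    for r in np.arange(25,34,1.):
        for x in np.arange(414,427,1.):
            for y in np.arange(321,334,1.):
                o=np.array([proj(n,(x+r*np.cos(a),y+r*np.sin(a),20)) for a in th[::3]],np.float32)
                best.append((cv2.remap(ex,o[:,0],o[:,1],cv2.INTER_LINEAR).mean(),r,x,y))
    best.sort(reverse=True);print(n,[tuple(np.round(x,1).tolist()) for x in best[:5]])
E
```

```text
scene [(142.9, 30.0, 421.0, 325.0), (142.7, 30.0, 420.0, 325.0), (142.2, 30.0, 421.0, 326.0), (142.2, 30.0, 420.0, 324.0), (141.1, 30.0, 421.0, 324.0)]
top [(179.9, 30.0, 421.0, 326.0), (177.8, 30.0, 421.0, 325.0), (177.3, 30.0, 420.0, 326.0), (177.0, 30.0, 421.0, 327.0), (175.9, 29.0, 421.0, 326.0)]
```

```bash
python3 -m handwheel '[[0.6,[0,0,0],[0,0,0]],[0.6,[0,0,0],[0,0,0]],[0.6,[0,0,0],[0,0,0]],[0.6,[0,0,0],[0,0,0]],[0.6,[0,0,0],[0,0,0]],[0.6,[0,-5,0],[0,0,0]],[0.6,[0,-12,0],[0,0,0]],[0.6,[0,-20,0],[0,0,0]],[0.6,[0,-25,0],[0,0,0]],[0.6,[0,-25,0],[0,0,0]]]'
python3 delta.py 14.83 0
```

```text
time_s: 28.48
ee_pos: [463.2, -10.4, 291.3]
ee_rot: [-90.0, 40.1, -176.2]
force: [-0.0, -0.1, 1.4]
gripper_width: 55.3
tcp [463.2 -10.4 291.3] goal [519.8  -4.5 219.1] shift tool [ 2.9 91.9 -2.1]
turn [0.   0.02 0.04] q [ -8.3 -13.  123.4  15.2  31.1  67.6] F tool [-0.9 -1.1  0.1] T [ 0.01 -0.01 -0.41]
```

```bash
python3 -m handwheel '[[0.6,[0,-25,0],[0,0,0]],[0.6,[0,-25,0],[0,0,0]],[0,[0,-10,0],[0,0,-6.69]],[0,[0,-10,0],[0,0,-6.69]],[0,[0,-10,0],[0,0,-6.69]],[0,[0,-10,0],[0,0,-6.69]],[0,[0,-10,0],[0,0,-6.69]],[0,[0,-10,0],[0,0,-6.69]],[0,[0,-15,0],[0,-6.92,0]],[0,[0,-15,0],[0,-6.92,0]]]'
python3 look.py m 14.83 .034 '[618.3,-40.4,1.637,0]'
```

```text
time_s: 29.32
ee_pos: [410.0, -14.1, 412.8]
ee_rot: [-90.0, -0.2, -162.0]
force: [-0.5, -0.1, -0.7]
gripper_width: 4.5
[410.  -14.1 412.8] [ -90.    -0.2 -162. ] [-0.5 -0.1 -0.7] [ 0.03 -0.03 -0.02] 4.5
pad [618.3   -40.4     1.637   0.   ]
```

View pics/mscene.png

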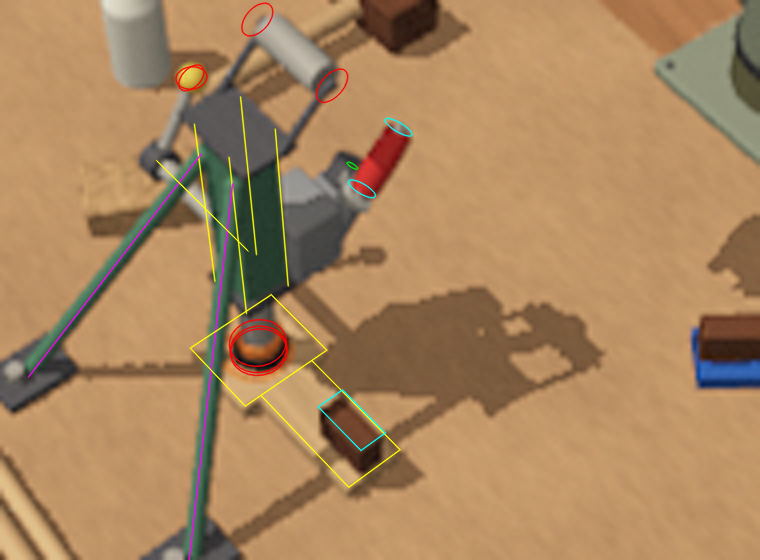

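View pics/mtop.png

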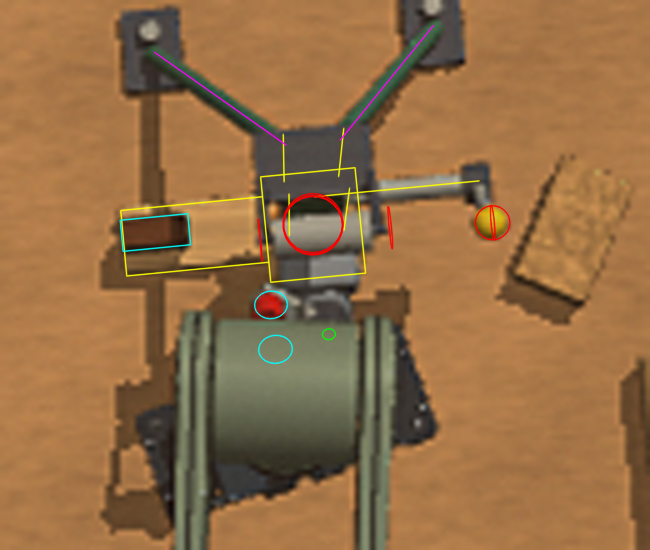

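```bash
python3 -m handwheel '[[0,[0,0,0],[0,-6.92,0]],[0,[0,0,0],[0,-6.92,0]],[0,[0,0,0],[0,-6.92,0]],[0,[0,0,0],[0,-6.92,0]],[0,[0,0,0],[0,-6.92,0]],[0,[0,0,0],[0,-6.92,0]],[0,[0,0,0],[0,-6.92,0]],[0,[0,0,0],[0,-6.92,0]],[0,[0,0,0],[0,-6.92,0]],[0,[0,0,0],[0,-6.92,0]]]'
python3 -m handwheel '[[0,[0,0,0],[0,-6.7,0]],[0,[20,0,10],[0,0,0]],[0,[20,0,15],[0,0,0]],[0,[20,0,18],[0,0,0]],[0,[20,0,20],[0,0,0]],[0,[20,0,20],[0,0,0]],[0,[20,0,20],[0,0,0]],[0,[20,0,20],[0,0,0]],[0,[20,0,20],[0,0,0]],[0,[10,0,18],[0,0,0]]]'
```

```text
time_s: 30.25
ee_pos: [407.9, -14.1, 412.5]
ee_rot: [-90.0, -0.0, -93.0]
force: [-0.2, -0.7, -0.4]
gripper_width: 0.3
time_s: 31.08
ee_pos: [580.3, -175.9, 412.0]
ee_rot: [-90.1, -0.0, -86.8]
force: [0.1, 1.1, 0.5]
gripper_width: 0.6
```

```bash
python3 -m handwheel '[[0,[0,15,1],[0,0,0]],[0,[-1,18,1],[0,0,0]],[0,[-1,18,0],[0,0,0]],[0,[-1,18,0],[0,0,0]],[0,[0,18,0],[0,0,0]],[0,[0,18,0],[0,0,0]],[0,[0,15,0],[0,0,0]],[0,[0,10,0],[0,0,0]],[0,[0,7,0],[0,0,0]],[0,[0,0,0],[0,0,0]]]'
python3 look.py n 14.83 .034 '[618.3,-40.4,1.637,0]'
```

```text
time_s: 31.92
ee_pos: [580.9, -170.3, 274.6]
ee_rot: [-90.2, 0.0, -86.5]
force: [0.7, -0.1, -0.1]
gripper_width: 0.8
[ 580.9 -170.3  274.6] [-90.2   0.  -86.5] [ 0.7 -0.1 -0.1] [-0.04 -0.08 -0.02] 0.8
pad [618.3   -40.4     1.637   0.   ]
```

View pics/nscene_raw.png

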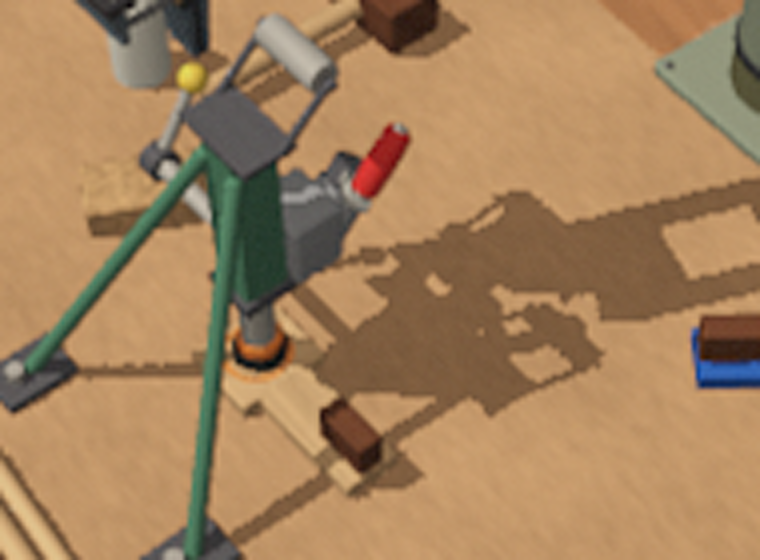

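View pics/ntop_raw.png

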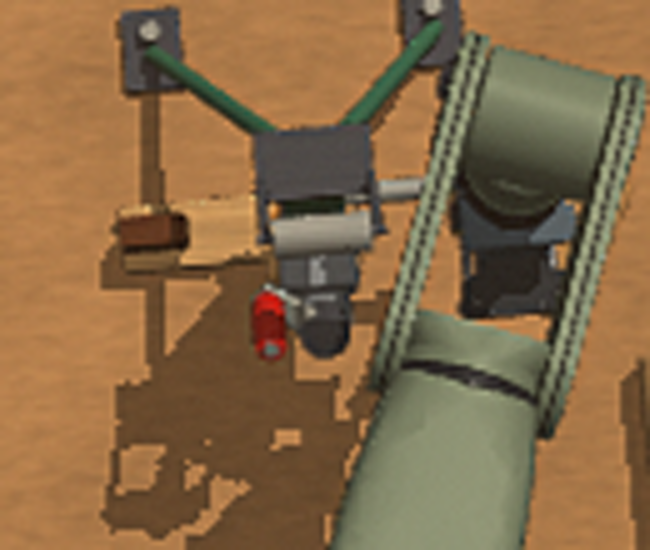

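```bash
python3 -m handwheel '[[0,[2.5,12,0],[0,0,0]],[0,[0,12,0],[0,0,0]],[0,[0,6,-1],[0,0,0]],[0,[0,4.5,-6],[0,0,0]],[0,[0,4.7,-5.7],[0,0,0]],[0,[0,5.2,-5.3],[0,0,0]],[0,[0,5.7,-4.8],[0,0,0]],[0,[0,6,-4.3],[0,0,0]],[0,[0,6.4,-3.7],[0,0,0]],[0,[0,0,0],[0,0,0]]]'
python3 look.py o 14.83 .5 '[618.3,-40.4,1.637,0]'
```

```text
time_s: 32.85
ee_pos: [547.8, -175.1, 215.0]
ee_rot: [-90.3, -0.0, -86.5]
force: [-4.0, 0.4, 3.2]
gripper_width: 0.4
[ 547.8 -175.1  215. ] [-90.3  -0.  -86.5] [-4.   0.4  3.2] [0.   0.44 0.03] 0.4
pad [618.3   -40.4     1.637   0.   ]
```

View pics/oscene.png

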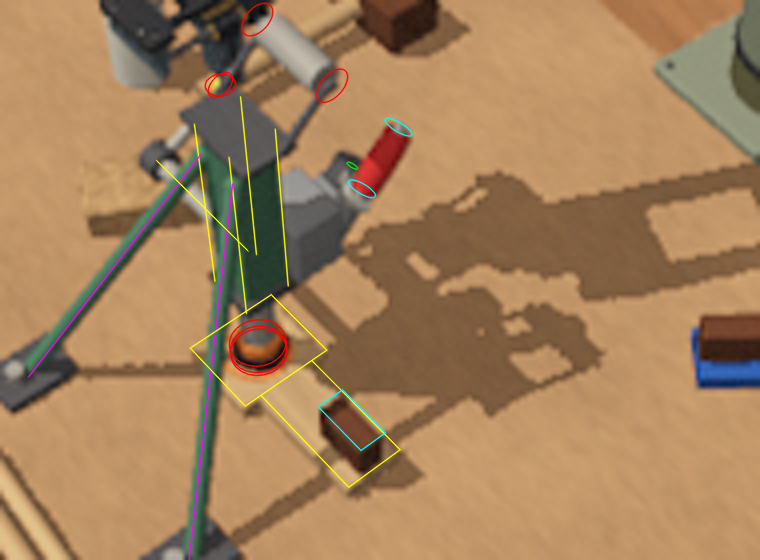

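```bash
python3 -m handwheel '[[0,[0,6,2],[0,0,0]],[0,[0,6.5,1],[0,0,0]],[0,[0,7,0],[0,0,0]],[0,[0,7,0],[0,0,0]],[0,[0,7,-1],[0,0,0]],[0,[0,6,-1],[0,0,0]],[0,[0,3,0],[0,0,0]],[0,[0,2,0],[0,0,0]],[0,[0,2,0],[0,0,0]],[0,[0,0,0],[0,0,0]]]'
python3 look.py p 14.83 1.05 '[618.3,-40.4,1.637,0]'
```

```text
time_s: 33.78
ee_pos: [553.2, -175.0, 169.5]
ee_rot: [-89.8, -0.1, -86.5]
force: [-1.6, 1.5, 13.1]
gripper_width: 0.4
[ 553.2 -175.   169.5] [-89.8  -0.1 -86.5] [-1.6  1.5 13.1] [0.17 0.33 0.03] 0.4
pad [618.3   -40.4     1.637   0.   ]
```

View pics/pscene.png

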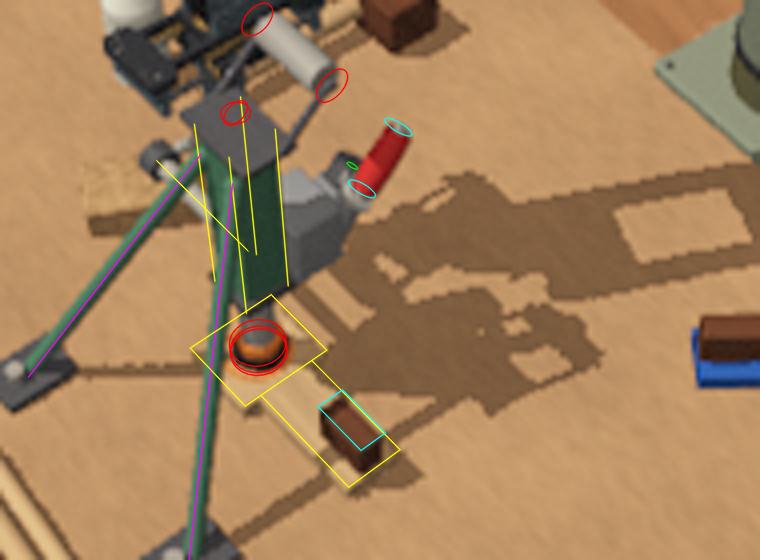

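```bash
python3 -m handwheel '[[0,[0,0,-2],[0,0,0]],[0,[0,0,-3],[0,0,0]],[0,[0,0,-3],[0,0,0]],[0,[0,0,-3],[0,0,0]],[0,[0,1,0],[0,0,0]],[0,[0,1,0],[0,0,0]],[0,[0,1,0],[0,0,0]],[0,[0,0,0],[0,0,0]],[0,[0,0,0],[0,0,0]],[0,[0,0,0],[0,0,0]]]'
python3 - <<'E'
from h import *
V=[618.3,-40.4,.066]
s=env.state();print(s["ee_pos"],s["force"]); print(S(V,(-85,-130,160)))
E
```

```text
time_s: 34.72
ee_pos: [550.2, -175.9, 170.6]
ee_rot: [-88.7, -0.2, -86.5]
force: [9.8, 2.9, 19.6]
gripper_width: 0.3
[ 550.20762908 -175.87771618  170.57604382] [ 9.77355825  2.87749986 19.55273184]
[ 542.05883508 -175.72289079  160.        ]
```

```bash
python3 -m handwheel '[[0,[0,-5,2],[0,0,0]],[0,[0,-12,0],[0,0,0]],[0,[0,-20,0],[0,0,0]],[0,[0,-30,0],[0,0,0]],[0,[0,-35,0],[0,0,0]],[0,[0,-35,0],[0,0,0]],[0,[0,-35,0],[0,0,0]],[0,[0,-35,0],[0,0,0]],[0,[0,-30,0],[0,0,0]],[0,[0,-10,0],[0,0,0]]]'
python3 -m handwheel '[[0,[0,0,-20],[0,0,0]],[0,[0,0,-20],[0,0,0]],[0,[0,0,-20],[0,0,0]],[0,[0,0,-20],[0,0,0]],[0,[0,0,-20],[0,0,0]],[0,[0,0,-20],[0,0,0]],[0,[0,0,-20],[0,0,0]],[0,[0,0,-10],[0,0,0]],[0,[0,0,0],[0,0,0]],[0,[0,0,0],[0,0,0]]]'
python3 look.py r 14.83 1.05 '[618.3,-40.4,1.637,0]'
python3 - <<'E'
from h import *
cv2.imwrite("pics/full.png",env.grab_frame("scene")[:,:,::-1])
E
```

```text
time_s: 35.55
ee_pos: [544.2, -175.5, 415.8]
ee_rot: [-89.6, -0.2, -86.4]
force: [0.3, 0.8, -0.4]
gripper_width: 0.1
time_s: 36.38
ee_pos: [393.9, -184.7, 411.1]
ee_rot: [-89.9, -0.0, -86.5]
force: [0.6, 0.6, 0.2]
gripper_width: 0.1
[ 393.9 -184.7  411.1] [-89.9  -0.  -86.5] [0.6 0.6 0.2] [ 0.01 -0.13 -0.01] 0.1
pad [618.3   -40.4     1.637   0.   ]
```

View pics/rscene.png

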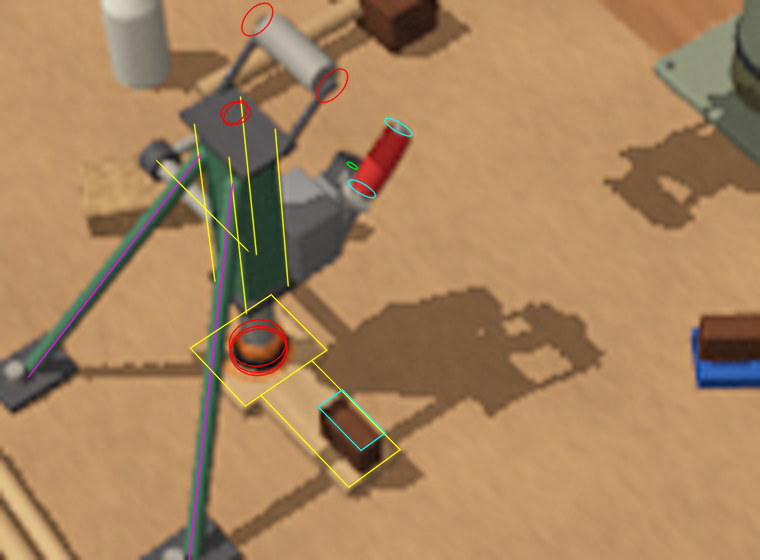

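View pics/rtop.png

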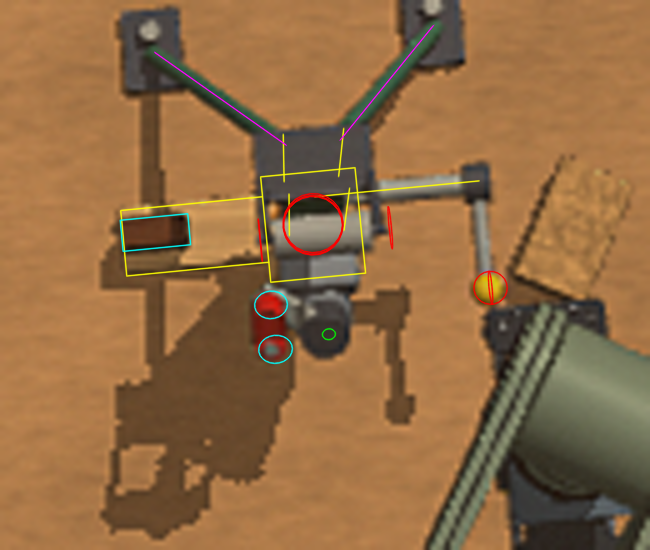

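View pics/full.png

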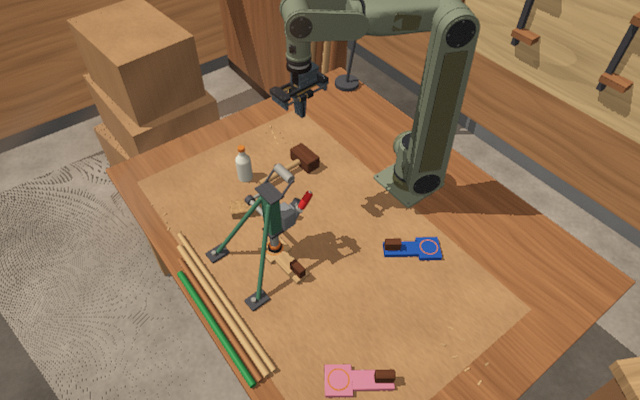

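```bash
python3 -c "
from workcell import env
print(env.job_done())"
```

```text
the job is handed in; nothing more can be done
None
```

I placed the pad under the foot and let go, then cranked until the foot pressed on it. Last, I pushed the lock lever down to its stop, backed the arm clear and handed the job in at about 36.5 s.

- **Foot centring:** the foot's disc lies inside the orange ring, but the scene picture puts it about 4 mm off the ring's centre. My measurements are good to about 2 mm. I left it there, because re-centring would have meant unwinding the crank.
- **Crank:** it stands at about 14.83 rad. The load at the handle rose from about 5–6 N to 10 N, and the foot stopped moving while I kept turning. I did not measure the squeeze directly. The angle gives about 4.3 mm and the force about 3.4 mm, both inside the 2–7 mm range.
- **Lever:** it stopped hard, with about 20 N on the fingertips. Afterwards the ball lay where the level, locked position (1.05 rad) puts it in the top picture. In the scene picture the stand's top plate hides it.
- **Bystanders and look-alikes:** in the final pictures the glue bottle, the mallet, the sanding block and the blue and pink look-alikes appear where they started.

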